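Lay out the food truck's service counter

TASK

Get the counter ready for service: lift the little pail out from between the two lidded steel pots and stand it just behind the rectangular lidded pan (on the long side facing away from the robot), centred on that side, with a gap of about 2 cm so that it does not touch. Then stand the taller of the two white squeeze bottles on the tray midway between the two pots and in line with them. Set both down upright without dropping them, and leave everything else standing where it is.

Things in the scene. Friction and masses are not known exactly. Their poses are not given: they have to be found in the camera images.
- tray: flat dark steel sheet tray fixed on the counter, 150 (x) by 380 (y), 4 mm thick, no rim; origin at the centre of its underside on the counter (z = 0), y along its length, z up. Its place and yaw (within 0.2 rad of the robot's axes) vary; it may be on the robot's left or right.
- mid (a point): centre of the tray's upper face (4 mm above the counter): the point midway between the two pots' axes; axes as the tray's
- pot_a: round lidded steel pot, 100 mm across its rim (base 86), lid at 110, black lid knob to 128 mm high, full and heavy (1.3 kg); stands on the tray, its axis 130 mm from the tray's centre towards the tray's -y. Origin at the centre of its underside. Must stay put.
- pot_b: the other pot, the same, 130 mm from the tray's centre towards the tray's +y. Must stay put.
- pail: empty aluminium pail, about 0.2 kg: 72 mm across the base, 92 at the rim, 85 high. A rigid upright wire bail (99 mm wide over all along y) carries a straight wooden bar along the pail's y: 14 mm wide and thick, 62 long, centre 142 mm above the underside, room below it. Origin at the centre of the underside. Starts on the tray within 22 mm of its middle, its y within 0.5 rad of the tray's.
- pan: rectangular lidded steel pan, heavy (2.5 kg), 150 (x) by 220 (y) over its flat lid, which lies 60 to 70 mm above the counter; small ribs to 73 mm and a wire handle at the middle to 88 mm. Origin at the centre of its underside, y along its length, x away from the robot (yaw within 0.25 rad). Must stay put.
- tall_bottle: taller white squeeze bottle, 166 mm high, about 0.25 kg, rigid: straight round body 50 mm in diameter up to 132 mm, a 44 mm cap up to 146, then a short nozzle. Origin at the centre of its underside. Starts on the counter in a row with the short bottle and the jar, in any order, about 105 mm apart, 140 mm from the tray's middle line towards its +x.
- short_bottle: shorter white squeeze bottle, same shape, 50 mm in diameter, 112 mm high; bystander, origin under its base
- jar: closed amber glass jar with a steel lid, 68 mm in diameter, 125 mm high; bystander, origin under its base
- shaker_a: steel shaker, 42 mm in diameter, 90 mm high, behind the pan: about 150 mm from the pan's middle towards its +x and 120 mm towards its -y; bystander, origin under its base
- shaker_b: the same shaker on the pan's +y side; bystander

How it is judged (in metres and radians):
On the way, in this order (a step that is already met when the one before it is completed fails the run):
1. the pail stands released behind the pan (x of pail in the frame of pan between 0.126 and 0.168 m and y of pail in the frame of pan between -0.022 and 0.022 m and angle between pail's own z axis and vertical below 0.1 rad and height (world z) of pail below 0.008 m and linear speed of pail below 0.05 m/s and contact force between pail and the fingers below 0.05 N), for 0.2 s.
2. then the tall bottle stands on the tray between the pots (x of tall_bottle in the frame of mid between -0.015 and 0.015 m and y of tall_bottle in the frame of mid between -0.015 and 0.015 m and z of tall_bottle in the frame of mid between -0.005 and 0.005 m and angle between tall_bottle's own z axis and vertical below 0.1 rad), for 0.2 s.
At the end, for the whole second after the job is handed in: Both upright, at rest: the pail on the counter behind the pan, its axis 126 to 168 mm from the pan's centre along the pan's x and within 22 mm along its y; the tall bottle on the tray, within 15 mm of the middle between the pots, along and across their line. Nothing else shifted (all of step 2 and x of pail in the frame of pan between 0.126 and 0.168 m and y of pail in the frame of pan between -0.022 and 0.022 m and angle between pail's own z axis and vertical below 0.1 rad and height (world z) of pail below 0.008 m and linear speed of each of pail, tall_bottle below 0.02 m/s); the robot touches nothing.
It fails at once if the pail or the tall bottle is tipped by more than 45 degrees (angle between any of pail, tall_bottle's own z axis and vertical above 0.785 rad).
It fails at once if the pail or the tall bottle is dropped from more than about 5 cm ((height (world z) of pail above 0.03 m and contact force between pail and the fingers below 0.01 N and contact force between pail and anything else below 0.01 N and linear speed of pail above 0.6 m/s) or (height (world z) of tall_bottle above 0.03 m and contact force between tall_bottle and the fingers below 0.01 N and contact force between tall_bottle and anything else below 0.01 N and linear speed of tall_bottle above 0.6 m/s)).
It fails at once if a pot or the pan is shifted by more than 15 mm (distance of any of pot_a, pot_b, pan from where it was at the start of the episode above 0.015 m).
It fails at once if another thing on the counter is shifted by more than 25 mm or knocked over (distance of any of short_bottle, jar, shaker_a, shaker_b from where it was at the start of the episode above 0.025 m or angle between any of short_bottle, jar, shaker_a, shaker_b's own z axis and vertical above 0.6 rad).
It also fails if it takes over 64 s, if anything falls off the work surface, if the arm or the gripper's body presses on something with over 40 N, if the wrist force passes 120 N, or if a joint passes its speed limit or range.

ROBOT

A 7-joint arm with a two-finger parallel gripper is mounted at the origin on the work surface. World frame = base frame: x ahead of the robot, y to its left, z up, the work surface at z = 0. Lengths are in mm, angles in rad, forces in N, time in s.
With the tool pointing down it reaches from about 425 to 975 mm from the base axis. Payload 16.7 kg.
Tool frame: the origin (TCP) lies on the front face of the gripper's body, between the roots of the fingers; the fingertips stand ahead of it and the grasp point (between the pads) lies 54 mm ahead of it (r.tips_ahead is the y of the fingertips in the tool frame, in mm); y points along the fingers, z is the direction in which the jaws open and shut, and the axes are right-handed (so a half turn about y gives the same grasp; the last joint's range is limited). The gripper opens to 85 mm and grips with 20 to 120 N. Pads are 22 mm wide; open, the fingers measure 114 mm over their backs; the gripper's body (76 mm by 85 mm) begins 54 mm behind the grasp point. The pads swing forward as they close: fully open they stand 13 mm farther back than shut.
Start: joints at [1.02, 0.426, 0.074, 1.606, -0.034, 1.111, -0.067], TCP at [263.941, -621.221, 303.902] pointing down, gripper open.
Joint ranges: [-2.85, 2.85], [-0.5, 2.14], [-1.23, 1.37], [0.21, 2.46], [-1.02, 4.16], [0.16, 2.05], [-2.73, 2.73]. Speed limits (rad/s): [1.89, 1.89, 2.39, 2.39, 3.01, 3.01, 3.01].

INTERFACE

Orientations are given as a unit quaternion [x, y, z, w].
In Python, from cell import get_state, optics, job, r gives the robot as it stands.
- The arm moves only by the tool apply_moves, never from a script. Its argument "plan" is one flat list of numbers, 7 for each row, row after row: the shift along the tool's x, y, z in units of 50 mm (1.0 is 50 mm), then the turn, a rotation vector about the tool's x, y, z in units of 0.08 rad (1.0 is 0.08 rad), then the opening, from 0 (shut) to 1 (fully open). A call has 1 to 20 rows; each row shifts and turns the pose as measured when the row begins, along the tool's axes as they then stand; what a row does not reach is not made up. A row lasts 1/8 s, in which the tool goes at most 62.5 mm and 10.7 degrees, less where a joint would pass 70% of its speed; a pose out of reach is approached as far as the arm can. A call with a number of a shift or a turn outside -1 to 1 is refused whole. A call with a gripper value outside its range is refused whole. The fingers move at their own pace and stop on an object; "newtons" is the grip in N (left out, the last holds). Time passes only in rows, so rows that do not move let the fingers close. It gives the time, the measured TCP pose, the force and the opening at its end, in the units of the state.
- get_state(): the state, without advancing time (a new reading comes with each control period).
- optics.snapshot(name): name is "side" or "top"; returns a dict with "frame" (420x560x3 uint8, blue, green, red), "intrinsics" (3x3 intrinsics, pixels), "R" (3x3) and "t" (3): a world point X has camera coordinates R X + t. Camera axes: x right, y down, z forward; pixel columns grow to the right and rows downward; lengths in mm; the calibration is good to about 2 mm. A picture is of the moment at which its call begins. There is no depth.
- job.hand_in(): hands the job in, once; it reports no verdict.
Trained networks look in a picture, given as the dict that the camera call returned (one of the last four; its "shot" number tells which), for a name from the list of things; names that differ only in an ending like _2 or _b are one class to them, and where a whole thing is asked for, a point or a joint stands for the part that bears it (a point fixed in the world has none). Each returns a list of dicts, best first, with "conf" (0 to 1); they miss things now and then, are a little off and sometimes report something else, mostly with a low value. They report only what shows in the picture. A call takes as long as a camera call.
- optics.find_in(picture, query): "bbox" ([left, top, width, height] in pixels, round what is visible of it).
- optics.silhouettes(picture, query): "region" (420x560 bool, what is visible of it) and "bbox" ([left, top, width, height] in pixels, round what is visible of it).
- optics.pinpoint(picture, query): "centre" ([column, row] in pixels: a listed point, or the origin of a listed thing).
The state is a dict: "time": time; "joint_pos": joint angles; "joint_vel": joint speeds; "joint_efforts": joint torques, N m; "tcp_pos": TCP position; "ee_rot": TCP orientation; "wrist_force": force on the tool from outside, world axes, zero at the start; "torque": the same for the moment, N m; "finger_gap": finger opening in mm.
Only numpy, scipy, OpenCV 4.12 (cv2) and the standard library are available. Lean on these libraries where they do the work, as an engineer would, in place of code of your own. Each camera call takes 0.05 s, during which the arm holds its last target.

## Working session

There is one attempt and no reset: what is moved stays moved. The work goes in short steps, Python scripts to look and compute and a tool call to move; the robot and the scene stay as the last step left them, time stands still between calls to the robot, and variables do not carry over. Pictures are saved under pics/ and viewed, and the job is handed in when it is done.

Besides the shell and the picture viewer there is one more tool, called after "Request:" as name(argument=value, ...) on one line, values as JSON. apply_moves: Moves the arm, as the interface text tells. Its arguments: {"type":"object","properties":{"plan":{"type":"array"},"newtons":{"type":"number"}},"required":["plan"]}

```bash
ls; mkdir -p pics; cat > look.py <<'E'
import numpy as np, cv2, sys
from cell import get_state, optics, job, r
E
python3 - <<'E'
from look import *
s=get_state(); print({k:np.round(v,3).tolist() for k,v in s.items()})
print(r.tips_ahead,[a for a in dir(r) if a[0]!='_'])
for n in('side','top'):
    p=optics.snapshot(n); cv2.imwrite(f'pics/{n}0.png',p['frame']); print(n,p['intrinsics'],p['R'],p['t'],p['shot'])
    for q in ['tray','mid','pot_a','pail','pan','tall_bottle','short_bottle','jar','shaker_a']:
        try:
            print(q,[(np.round(d['centre'],1).tolist(),round(d['conf'],2)) for d in optics.pinpoint(p,q)],[(np.round(d['bbox']).tolist(),round(d['conf'],2)) for d in optics.find_in(p,q)])
        except Exception as e: print(q,e)
E
```

```text
pics
{'time': 0.0, 'joint_pos': [1.019, 0.427, 0.074, 1.607, -0.034, 1.111, -0.067], 'joint_vel': [0.001, 0.001, -0.0, 0.0, 0.001, -0.0, -0.0], 'joint_efforts': [-0.0, -94.982, 3.761, -46.351, 0.019, 0.01, 0.0], 'tcp_pos': [263.828, -620.966, 303.223], 'ee_rot': [-0.141, 0.693, -0.692, 0.141], 'wrist_force': [-0.284, 0.623, -0.735], 'torque': [-0.014, 0.002, 0.016], 'finger_gap': 84.997}
72.6 ['PlanningError', 'tips_ahead']
side [[405.23096281   0.         274.67682094]
 [  0.         405.23096281 214.35743004]
 [  0.           0.           1.        ]] [[-0.79240963 -0.60997465 -0.00423058]
 [-0.43029366  0.56387751 -0.70490391]
 [ 0.43235905 -0.55675226 -0.70929019]] [427.58337265 279.94115432 900.41089007] 1
tray [([250.3, 291.7], 0.85), ([282.5, 258.8], 0.58)] [([171.0, 248.0, 144.0, 122.0], 0.87)]
mid [([280.7, 258.2], 0.3)] [([171.0, 247.0, 144.0, 125.0], 0.89), ([315.0, 156.0, 69.0, 70.0], 0.37)]
pot_a [([214.8, 332.0], 0.98), ([280.3, 258.0], 0.71)] [([186.0, 288.0, 50.0, 63.0], 0.82), ([261.0, 216.0, 39.0, 57.0], 0.71)]
pail [([252.8, 298.7], 0.91)] [([234.0, 250.0, 38.0, 64
[... 819 characters left out ...]
8.0], 0.63)]
mid [] [([120.0, 213.0, 156.0, 60.0], 0.64)]
pot_a [([250.5, 242.1], 0.9), ([146.4, 243.9], 0.6)] [([106.0, 220.0, 54.0, 46.0], 0.64), ([222.0, 219.0, 47.0, 50.0], 0.59)]
pail [([195.7, 247.5], 0.64)] [([165.0, 229.0, 43.0, 42.0], 0.58)]
pan [([370.3, 253.4], 0.59)] [([328.0, 220.0, 97.0, 75.0], 0.58)]
tall_bottle [([154.3, 189.8], 0.88)] [([129.0, 171.0, 37.0, 29.0], 0.92)]
short_bottle [([239.4, 187.5], 0.76), ([197.6, 186.7], 0.38)] [([227.0, 174.0, 22.0, 24.0], 0.59)]
jar [] [([175.0, 166.0, 36.0, 35.0], 0.73), ([106.0, 222.0, 54.0, 46.0], 0.39)]
shaker_a [([410.0, 187.5], 0.97), ([310.9, 199.4], 0.72)] [([402.0, 174.0, 33.0, 22.0], 0.88), ([304.0, 188.0, 24.0, 20.0], 0.51)]
```

```bash
python3 -c "
import cv2
for n in('side','top'):
    a=cv2.imread(f'pics/{n}0.png'); cv2.imwrite(f'pics/{n}0c.png',cv2.resize(a[120:400,90:460],(790,598),interpolation=cv2.INTER_CUBIC))"
```

```text
(no output)
```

View pics/side0c.png

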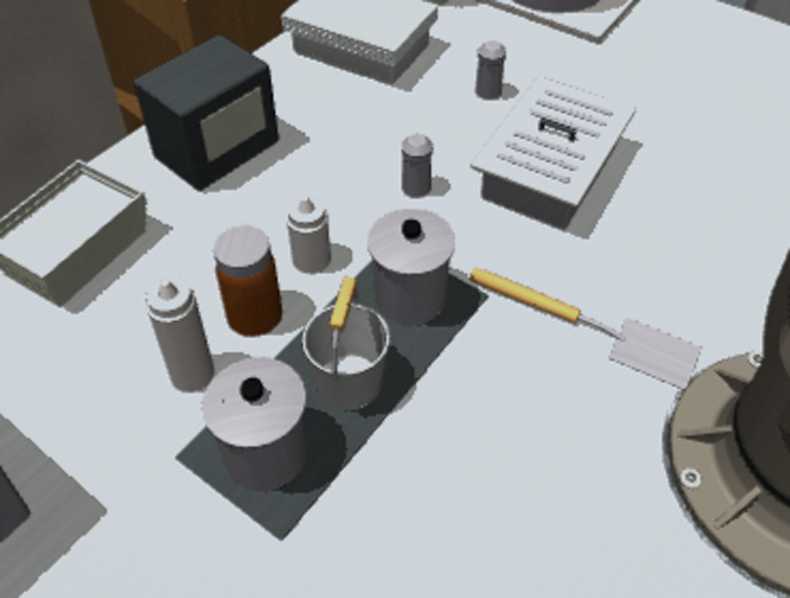

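View pics/top0c.png

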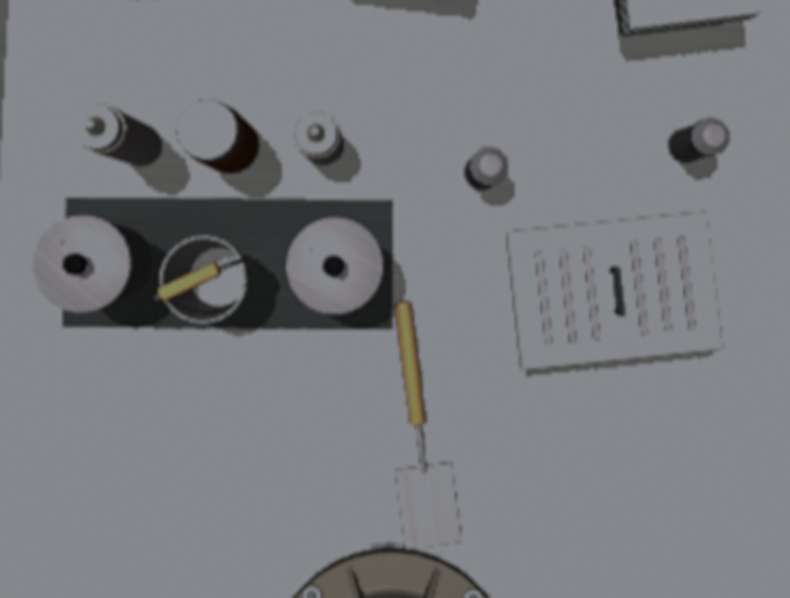

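The side view shows the row, in order away from the pan: tall bottle (176,295), jar, short bottle (239,235). The pail sits between the pots with its bar turned from the tray's axis. In the top view the tray spans about (120,213)–(274,273) px and the pan is on the right. Next I refine these numerically.

```bash
cat >> look.py <<'E'
def proj(p,X):
    c=np.asarray(X,float)@p['R'].T+p['t']; u=c@p['intrinsics'].T; return u[...,:2]/u[...,2:]
def ray(p,uv):
    d=np.linalg.inv(p['intrinsics'])@np.array([*uv,1.]); return -p['R'].T@p['t'], p['R'].T@d
def onz(p,uv,z):
    o,d=ray(p,uv); return o+d*(z-o[2])/d[2]
def tri(obs):
    A=np.zeros((3,3));b=np.zeros(3)
    for p,uv in obs:
        o,d=ray(p,uv); d=d/np.linalg.norm(d); M=np.eye(3)-np.outer(d,d); A+=M;b+=M@o
    return np.linalg.solve(A,b)
def bars(p):
    h=cv2.cvtColor(p['frame'],cv2.COLOR_BGR2HSV)
    m=((h[...,0]>12)&(h[...,0]<32)&(h[...,1]>100)&(h[...,2]>70)).astype(np.uint8)
    n,l,st,c=cv2.connectedComponentsWithStats(m)
    out=[]
    for i in range(1,n):
        if st[i,4]>25:
            pts=np.argwhere(l==i)[:,::-1].astype(np.float32); (cc,wh,a)=cv2.minAreaRect(pts); bx=cv2.boxPoints((cc,wh,a))
            # long axis endpoints
            e=[(bx[k]+bx[(k+1)%4])/2 for k in range(4)]
            ax=(e[0],e[2]) if np.linalg.norm(e[0]-e[2])>np.linalg.norm(e[1]-e[3]) else (e[1],e[3])
            out.append((st[i].tolist(),c[i],ax))
    return out
E
python3 - <<'E'
from look import *
S=optics.snapshot('side');T=optics.snapshot('top')
for n,p in(('side',S),('top',T)):
    for b in bars(p): print(n,b)
c=lambda u,v:(u/2.135+90,v/2.1357+120)
print('tray'); 
P=[onz(T,c(*q),4) for q in [(66,198),(392,200),(393,328),(63,327)]]; print(np.round(P,1),np.round(np.mean(P,0),1))
P=[onz(T,c(*q),70) for q in [(507,231),(707,211),(722,350),(525,372)]]; print('pan',np.round(P,1),np.round(np.mean(P,0),1))
print('knobs',[onz(T,c(*q),122).round(1) for q in [(76,264),(334,266)]])
print('knobs side',[onz(S,c(*q),122).round(1) for q in [(253,388),(411,228)]])
print('knob tri',[tri([(T,c(*a)),(S,c(*b))]).round(1) for a,b in [((76,264),(253,388)),((334,266),(411,228))]])
print('nozzle tri', tri([(T,c(95,125)),(S,c(168,285))]))
print('nozzle z166 top', onz(T,c(95,125),166),'side',onz(S,c(168,282),166))
for q in['tall_bottle','pail','short_bottle','jar','shaker_a','pan','pot_a']:
    for n,p in(('side',S),('top',T)): print(q,n,[(onz(p,d['centre'],4 if q in('pail','pot_a') else 0).round(),round(d['conf'],2)) for d in optics.pinpoint(p,q)])
E
```

```text
side ([94, 0, 166, 145, 8246], array([151.83822459,  54.9220228 ]), (array([155.10898 , -12.572144], dtype=float32), array([210.97702, 129.89137], dtype=float32)))
side ([143, 160, 14, 16, 97], array([149.97938144, 167.48453608]), (array([142.16   , 161.11998], dtype=float32), array([157.68, 172.76], dtype=float32)))
side ([192, 246, 22, 9, 69], array([201.52173913, 251.        ]), (array([191.65392, 249.63373], dtype=float32), array([212.65392, 251.63373], dtype=float32)))
side ([310, 246, 52, 25, 363], array([335.52892562, 257.6969697 ]), (array([310.68967, 247.77588], dtype=float32), array([360.51724, 267.7069 ], dtype=float32)))
side ([244, 250, 13, 25, 166], array([250.22891566, 262.07228916]), (array([254.40004, 249.80005], dtype=float32), array([246.50005, 273.50006], dtype=float32)))
top ([166, 244, 27, 17, 61], array([179.6557377 , 252.52459016]), (array([191.08028, 245.14908], dtype=float32), array([165.43806, 258.95642], dtype=float32)))
top ([275, 262, 14, 56, 316], array([281.85443038, 289.89240506]), (array([277.99786, 261.73364], dtype=float32), array([285.39526, 317.2
[... 918 characters left out ...]
,  89.,   0.]), 0.9)]
short_bottle top [(array([597.,  96.,   0.]), 0.7)]
jar side [(array([600., 201.,   0.]), 0.9)]
jar top [(array([595., 206.,   0.]), 0.92), (array([453., 204.,   0.]), 0.32)]
shaker_a side [(array([556., -85.,   0.]), 0.87), (array([ 614., -343.,    0.]), 0.68)]
shaker_a top [(array([ 608., -332.,    0.]), 0.9), (array([577., -83.,   0.]), 0.71)]
pan side [(array([ 444., -247.,    0.]), 0.6)]
pan top [(array([ 442., -225.,    0.]), 0.94)]
pot_a side [(array([464.,  77.,   4.]), 0.86), (array([447., 331.,   4.]), 0.66)]
pot_a top [(array([451., 326.,   4.]), 0.71), (array([469.,  71.,   4.]), 0.59), (array([449., 209.,   4.]), 0.49), (array([ 437., -231.,    4.]), 0.49)]
```

```bash
cat >> look.py <<'E'
from scipy.spatial.transform import Rotation as Ro
def go(pos,jaw=None):
    """totals from here to TCP pos (mm), jaw = desired heading of tool z (rad, mod pi), tool down; shifts in CURRENT tool axes"""
    s=get_state(); R0=Ro.from_quat(s['ee_rot']); M=R0.as_matrix()
    d=np.array(pos)-s['tcp_pos']; print('at',np.round(s['tcp_pos'],1),'gap',round(float(s['finger_gap']),1),'F',np.round(s['wrist_force'],1),'t',round(s['time'],2))
    print('axes\n',M.round(3)); h=np.arctan2(M[1,2],M[0,2]); print('heading',round(h,3),'j7',round(s['joint_pos'][6],3))
    print('shift units',(M.T@d/50).round(3))
    if jaw is not None:
        for k in(0,1):
            a=jaw+k*np.pi; z=np.array([np.cos(a),np.sin(a),0]);y=np.array([0,0,-1.]);x=np.cross(y,z)
            Rt=Ro.from_matrix(np.stack([x,y,z],1)); print('turn units',((R0.inv()*Rt).as_rotvec()/.08).round(3),'then shift units',(Rt.as_matrix().T@d/50).round(3))
E
python3 - <<'E'
from look import *
S=optics.snapshot('side');T=optics.snapshot('top')
E=[tri([(T,a),(S,b)]) for a,b in [((191.1,245.1),(254.4,249.8)),((165.4,259),(246.5,273.5)),((178.8,252.3),(250.3,262))]]
print(np.round(E,1),np.linalg.norm(E[0]-E[1]))
print([onz(T,a,z) for a,z in [((191.1,245.1),146),((165.4,259),146),((178.8,252.3),146)]])
d=E[1]-E[0]; print('bar heading',np.arctan2(d[1],d[0]))
bh=np.arctan2(d[1],d[0]); go([E[2][0],E[2][1],300],bh+np.pi/2)
E
```

```text
[[456.9 180.9 152.8]
 [428.9 236.2 148.2]
 [442.9 208.4 148.1]] 62.11158385211019
[array([457.53686917, 182.99987977, 146.        ]), array([427.18752667, 235.56867859, 146.        ]), array([441.84722832, 208.15087229, 146.        ])]
bar heading 2.0389671190927565
at [ 264.  -621.2  303.9] gap 85.6 F [0.2 0.1 0.2] t 2.8
axes
 [[-0.92   0.     0.391]
 [-0.391  0.    -0.92 ]
 [-0.    -1.    -0.   ]]
heading -1.169 j7 -0.067
shift units [ -9.783   0.079 -13.871]
turn units [1.0000e-03 1.8805e+01 0.0000e+00] then shift units [ 13.192   0.078 -10.682]
turn units [ 0.0000e+00 -2.0465e+01 -1.0000e-03] then shift units [-13.192   0.078  10.682]
```

Request:
apply_moves(plan=[-1,0,-0.12,0,-1,0,1,-1,0,-0.12,0,-1,0,1,-1,0,-0.12,0,-1,0,1,-1,0,-0.12,0,-1,0,1,-1,0,-0.12,0,-1,0,1,-1,0,-0.12,0,-1,0,1,-1,0,-0.12,0,-1,0,1,-1,0,-0.12,0,-1,0,1,-1,0,-0.12,0,-1,0,1,-1,0,-0.12,0,-1,0,1,-1,0,-0.12,0,-1,0,1,-1,0,-0.12,0,-1,0,1,-1,0,-0.12,0,-1,0,1,-1,0,-0.12,0,-1,0,1,-1,0,-0.12,0,-1,0,1,-1,0,-0.12,0,-1,0,1,-1,0,-0.12,0,-1,0,1,-1,0,-0.12,0,-1,0,1,-1,0,-0.12,0,-1,0,1,-1,0,-0.12,0,-1,0,1], newtons=30)

```text
time: 5.3
tcp_pos: [510.2, 267.3, 302.8]
ee_rot: [-0.603, 0.367, -0.37, 0.604]
wrist_force: [0.8, 1.2, -0.3]
finger_gap: 85.8
```

```bash
python3 -c "
from look import *
go([442.5,208.3,260],2.06-np.pi/2)"
```

```text
at [510.2 267.3 302.8] gap 85.8 F [ 0.8  1.2 -0.3] t 5.3
axes
 [[ 0.457  0.004  0.89 ]
 [-0.89  -0.002  0.457]
 [ 0.004 -1.     0.003]]
heading 0.474 j7 -0.311
shift units [ 0.429  0.854 -1.746]
turn units [-0.032 -0.186  0.045] then shift units [ 0.406  0.857 -1.75 ]
turn units [-0.07  39.084 -0.05 ] then shift units [-0.406  0.857  1.75 ]
```

Request:
apply_moves(plan=[0.14,0.1,-0.6,0,-0.2,0,1,0.14,0.3,-0.6,0,0,0,1,0.14,0.3,-0.55,0,0,0,1,0,0.2,0,0,0,0,1,0,0,0,0,0,0,1])

```text
time: 5.92
tcp_pos: [439.2, 211.2, 257.2]
ee_rot: [-0.607, 0.359, -0.362, 0.609]
wrist_force: [-0.4, 0.3, -0.1]
finger_gap: 85.1
```

```bash
python3 -c "
from look import *
go([442.5,208.3,200],2.06-np.pi/2)
for n in('side','top'):
    p=optics.snapshot(n); a=p['frame']; cv2.imwrite(f'pics/{n}1c.png',cv2.resize(a[150:350,130:330],(600,600),interpolation=cv2.INTER_CUBIC))"
```

```text
at [439.2 211.2 257.2] gap 85.1 F [-0.4  0.3 -0.1] t 5.92
axes
 [[ 0.48   0.006  0.877]
 [-0.878  0.     0.48 ]
 [ 0.003 -1.     0.005]]
heading 0.5 j7 -0.24
shift units [0.08  1.145 0.024]
turn units [-0.065  0.137  0.032] then shift units [0.083 1.145 0.03 ]
turn units [  0.05  -39.133   0.101] then shift units [-0.083  1.145 -0.03 ]
```

View pics/side1c.png

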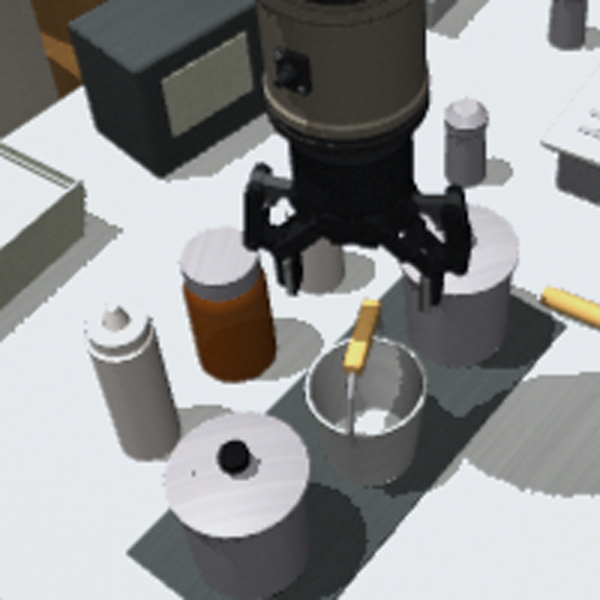

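View pics/top1c.png

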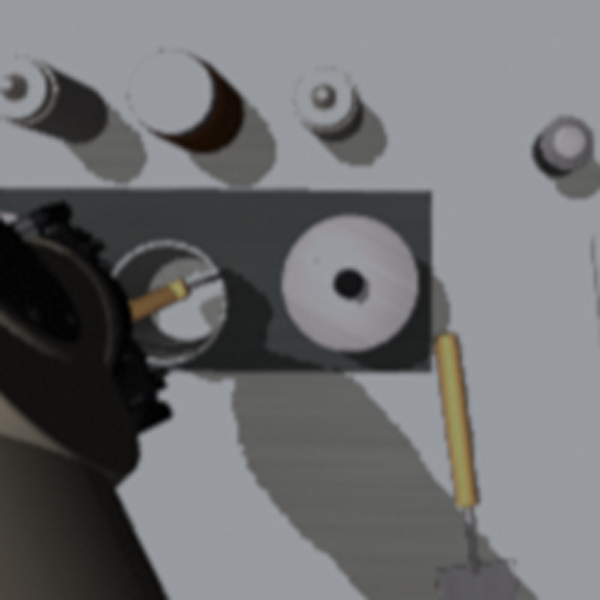

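The side view shows the open fingers straddling the bar (bar near (251,262) px), so I descend.

Request:
apply_moves(plan=[0.08,0.4,0.03,0,0.1,0,1,0,0.4,0,0,0,0,1,0,0.35,0,0,0,0,1,0,0,0,0,0,0,1])

```text
time: 6.52
tcp_pos: [445.8, 211.2, 200.2]
ee_rot: [-0.604, 0.361, -0.365, 0.609]
wrist_force: [-0.2, -0.1, -0.5]
finger_gap: 85.5
```

```bash
python3 -c "
from look import *
go([442.5,208.3,200],2.06-np.pi/2)
for n in('side',):
    p=optics.snapshot(n); a=p['frame']; cv2.imwrite(f'pics/{n}2c.png',cv2.resize(a[150:350,130:330],(600,600),interpolation=cv2.INTER_CUBIC))"
```

```text
at [445.8 211.2 200.2] gap 85.5 F [-0.2 -0.1 -0.5] t 6.53
axes
 [[ 0.473  0.009  0.881]
 [-0.881  0.003  0.473]
 [ 0.001 -1.     0.009]]
heading 0.493 j7 -0.312
shift units [ 0.02   0.004 -0.085]
turn units [-0.118  0.043  0.017] then shift units [ 0.02   0.005 -0.085]
turn units [ 2.6000e-02 -3.9226e+01  1.8600e-01] then shift units [-0.02   0.005  0.085]
```

View pics/side2c.png

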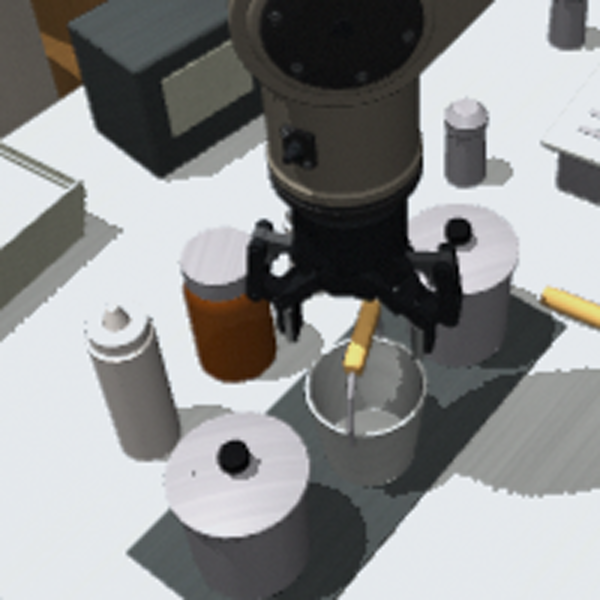

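Request:
apply_moves(plan=[0.02,0,-0.08,-0.1,0,0,1,0,0.04,0,0,0,0,0.4,0,0,0,0,0,0,0,0,0,0,0,0,0,0,0,0,0,0,0,0,0,0,0,0,0,0,0,0,0,0,0,0,0,0], newtons=40)

```text
validation failed for argument at $.pl...
```

```bash
python3 -c "
from look import *
go([442.5,208.3,200],2.06-np.pi/2)
for n in('side',):
    p=optics.snapshot(n); a=p['frame']; cv2.imwrite(f'pics/{n}3c.png',cv2.resize(a[150:350,130:330],(600,600),interpolation=cv2.INTER_CUBIC))"
```

```text
at [446.  211.4 201. ] gap 85.5 F [-0.5 -0.8  0.3] t 6.58
axes
 [[ 0.473  0.01   0.881]
 [-0.881  0.004  0.473]
 [ 0.001 -1.     0.011]]
heading 0.493 j7 -0.312
shift units [ 0.021  0.019 -0.092]
turn units [-0.132  0.044  0.018] then shift units [ 0.022  0.02  -0.092]
turn units [ 2.8000e-02 -3.9226e+01  2.0700e-01] then shift units [-0.022  0.02   0.092]
```

View pics/side3c.png

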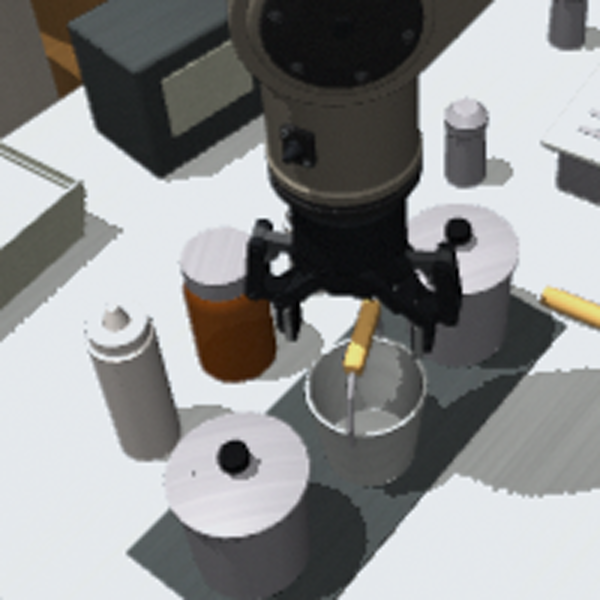

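The refused plan had the wrong number of values, so nothing moved. I'm sending it again with 7 rows.

Request:
apply_moves(plan=[0.02,0.02,-0.09,-0.1,0,0,1,0,0,0,0,0,0,0.4,0,0,0,0,0,0,0,0,0,0,0,0,0,0,0,0,0,0,0,0,0,0,0,0,0,0,0,0,0,0,0,0,0,0,0], newtons=40)

```text
time: 7.5
tcp_pos: [443.3, 208.6, 202.3]
ee_rot: [-0.605, 0.361, -0.365, 0.608]
wrist_force: [-0.0, 0.3, -0.0]
finger_gap: 13.3
```

```bash
python3 -c "
from look import *
go([442.5,208.3,200],2.06-np.pi/2)
for n in('side',):
    p=optics.snapshot(n); a=p['frame']; cv2.imwrite(f'pics/{n}4c.png',cv2.resize(a[150:350,130:330],(600,600),interpolation=cv2.INTER_CUBIC))"
```

```text
at [443.3 208.6 202.3] gap 13.3 F [-0.   0.3 -0. ] t 7.5
axes
 [[ 0.473  0.006  0.881]
 [-0.881  0.001  0.473]
 [ 0.002 -1.     0.006]]
heading 0.492 j7 -0.307
shift units [-0.002  0.045 -0.017]
turn units [-0.072  0.039  0.029] then shift units [-0.002  0.045 -0.017]
turn units [  0.045 -39.231   0.113] then shift units [0.002 0.045 0.017]
```

View pics/side4c.png

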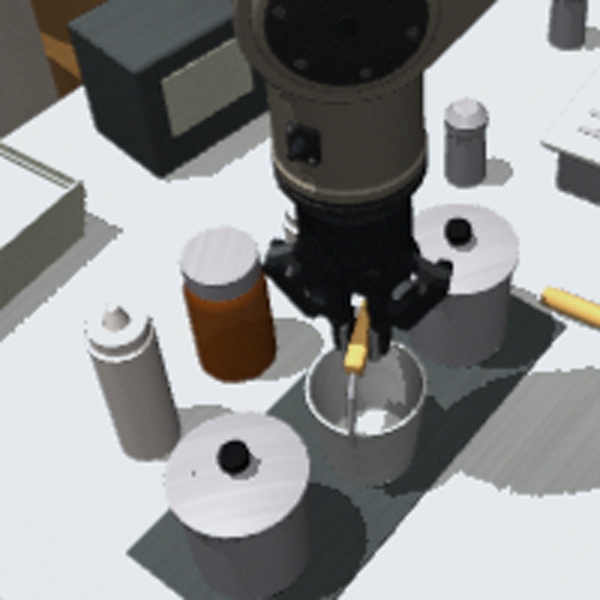

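The fingers hold the bar (gap 13.3 mm), so I lift.

Request:
apply_moves(plan=[0,-0.15,0,0,0,0,0,0,-0.3,0,0,0,0,0,0,-0.5,0,0,0,0,0,0,-0.6,0,0,0,0,0,0,-0.6,0,0,0,0,0,0,-0.6,0,0,0,0,0,0,-0.5,0,0,0,0,0,0,-0.1,0,0,0,0,0])

```text
time: 8.55
tcp_pos: [440.7, 208.9, 380.7]
ee_rot: [-0.605, 0.361, -0.364, 0.609]
wrist_force: [-0.3, 0.5, -1.9]
finger_gap: 13.5
```

```bash
python3 -c "
from look import *
go([587,-214,365],None)
for n in('side',):
    p=optics.snapshot(n); a=p['frame']; cv2.imwrite(f'pics/{n}5c.png',cv2.resize(a[150:350,130:330],(600,600),interpolation=cv2.INTER_CUBIC))"
```

```text
at [440.7 208.9 380.7] gap 13.5 F [-0.3  0.5 -1.9] t 8.55
axes
 [[ 0.474  0.007  0.88 ]
 [-0.88   0.002  0.474]
 [ 0.002 -1.     0.007]]
heading 0.494 j7 -0.134
shift units [ 8.833  0.321 -1.439]
```

View pics/side5c.png

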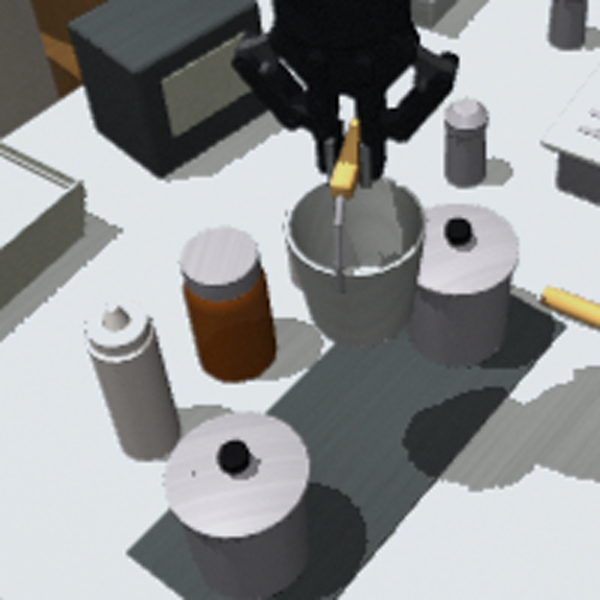

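Request:
apply_moves(plan=[0.2,0,-0.03,0,0,0,0,0.4,0.02,-0.06,0,0,0,0,0.5,0.02,-0.08,0,0,0,0,0.5,0.02,-0.08,0,0,0,0,0.5,0.02,-0.08,0,0,0,0,0.5,0.02,-0.08,0,0,0,0,0.5,0.02,-0.08,0,0,0,0,0.5,0.02,-0.08,0,0,0,0,0.5,0.02,-0.08,0,0,0,0,0.5,0.02,-0.08,0,0,0,0,0.5,0.02,-0.08,0,0,0,0,0.5,0.02,-0.08,0,0,0,0,0.5,0.02,-0.08,0,0,0,0,0.5,0.02,-0.08,0,0,0,0,0.5,0.02,-0.08,0,0,0,0,0.5,0.02,-0.08,0,0,0,0,0.5,0.02,-0.08,0,0,0,0,0.3,0,-0.05,0,0,0,0,0.1,0,0,0,0,0,0,0,0,0,0,0,0,0])

```text
time: 11.1
tcp_pos: [580.8, -223.7, 341.8]
ee_rot: [0.611, -0.371, 0.355, -0.603]
wrist_force: [-0.1, 0.1, -1.7]
finger_gap: 12.9
```

```bash
python3 -c "
from look import *
go([587,-214,200],None)
for n in('side','top'):
    p=optics.snapshot(n); a=p['frame']; cv2.imwrite(f'pics/{n}6c.png',cv2.resize(a[30:330,200:500],(600,600),interpolation=cv2.INTER_CUBIC))
    for q in['pan','pail','shaker_a']: print(n,q,[(onz(p,d['centre'],0).round(),round(d['conf'],2)) for d in optics.pinpoint(p,q)])
"
```

```text
at [ 580.8 -223.7  341.8] gap 12.9 F [-0.1  0.1 -1.7] t 11.1
axes
 [[ 0.472 -0.025  0.881]
 [-0.881  0.002  0.473]
 [-0.013 -1.    -0.021]]
heading 0.492 j7 0.659
shift units [-0.074  2.832  0.26 ]
side pan [(array([ 443., -234.,    0.]), 0.58)]
side pail [(array([ 687., -391.,    0.]), 0.78)]
side shaker_a [(array([568., -92.,   0.]), 0.65), (array([ 611., -334.,    0.]), 0.52)]
top pan [(array([ 438., -229.,    0.]), 0.64), (array([ 592., -268.,    0.]), 0.22)]
top pail []
top shaker_a [(array([572., -82.,   0.]), 0.86)]
```

View pics/side6c.png

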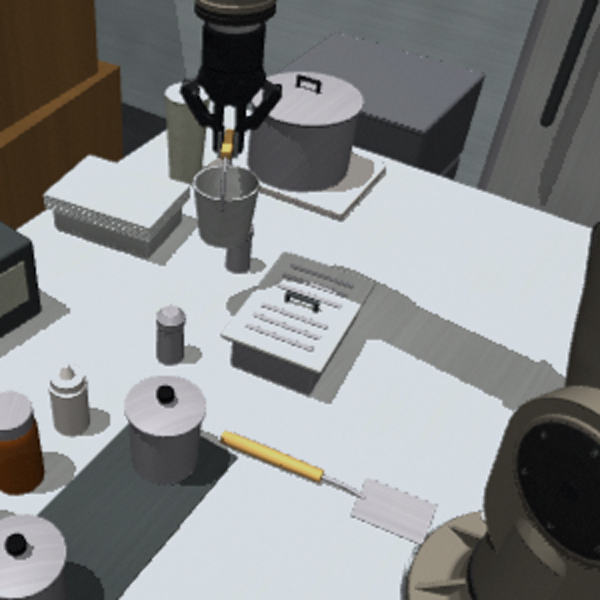

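View pics/top6c.png

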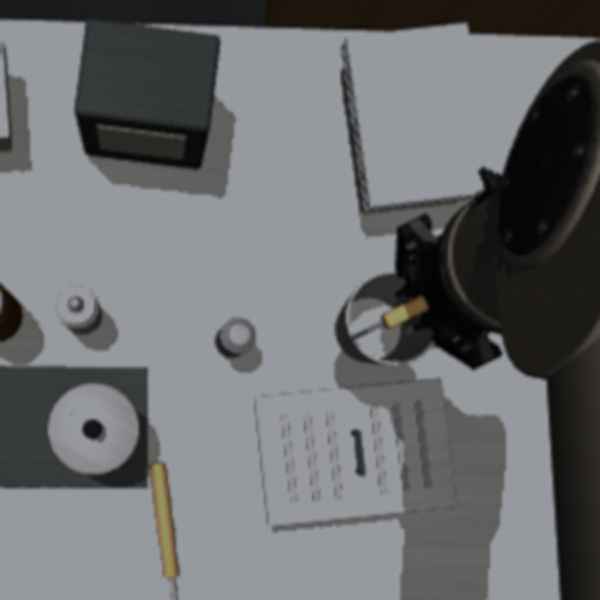

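```bash
python3 -c "
from look import *
go([587,-214,230],.492)"
```

```text
at [ 580.6 -223.6  342.1] gap 13.1 F [-0.4  0.2 -1.7] t 11.5
axes
 [[ 0.473 -0.024  0.881]
 [-0.881  0.002  0.473]
 [-0.013 -1.    -0.021]]
heading 0.493 j7 0.66
shift units [-0.08   2.238  0.25 ]
turn units [ 0.259  0.006 -0.161] then shift units [-0.109  2.241  0.203]
turn units [ -0.253 -39.261  -0.406] then shift units [ 0.109  2.241 -0.203]
```

Request:
apply_moves(plan=[-0.1,0,0.2,0.25,0,-0.16,0,0,0.4,0,0,0,0,0,0,0.5,0,0,0,0,0,0,0.5,0,0,0,0,0,0,0.4,0,0,0,0,0,0,0.3,0,0,0,0,0,0,0,0,0,0,0,0])

```text
time: 12.38
tcp_pos: [590.4, -209.3, 235.2]
ee_rot: [-0.606, 0.359, -0.365, 0.609]
wrist_force: [-0.5, 0.4, -2.2]
finger_gap: 13.5
```

```bash
python3 -c "
from look import *
go([587,-214,200],.492)
for n in('side','top'):
    p=optics.snapshot(n); a=p['frame']; cv2.imwrite(f'pics/{n}7c.png',cv2.resize(a[80:280,250:450],(600,600),interpolation=cv2.INTER_CUBIC))
"
```

```text
at [ 590.4 -209.3  235.2] gap 13.5 F [-0.5  0.4 -2.2] t 12.38
axes
 [[ 0.475  0.009  0.88 ]
 [-0.88   0.     0.476]
 [ 0.004 -1.     0.008]]
heading 0.496 j7 0.605
shift units [ 0.046  0.703 -0.11 ]
turn units [-0.103  0.044  0.054] then shift units [ 0.05   0.704 -0.104]
turn units [  0.085 -39.225   0.162] then shift units [-0.05   0.704  0.104]
```

View pics/side7c.png

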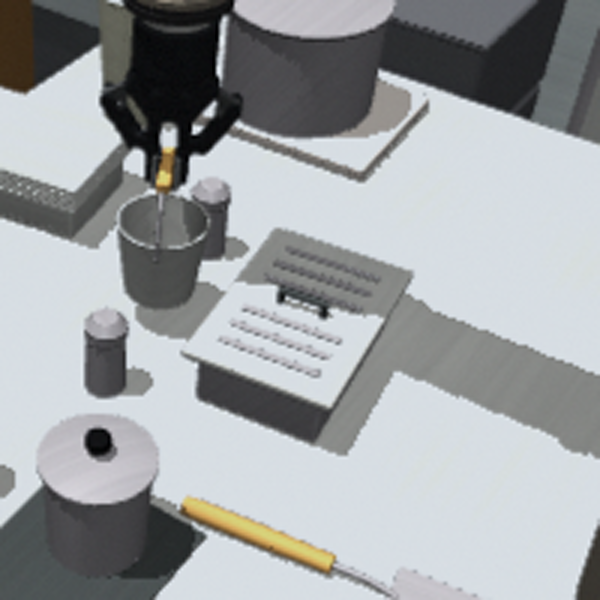

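View pics/top7c.png

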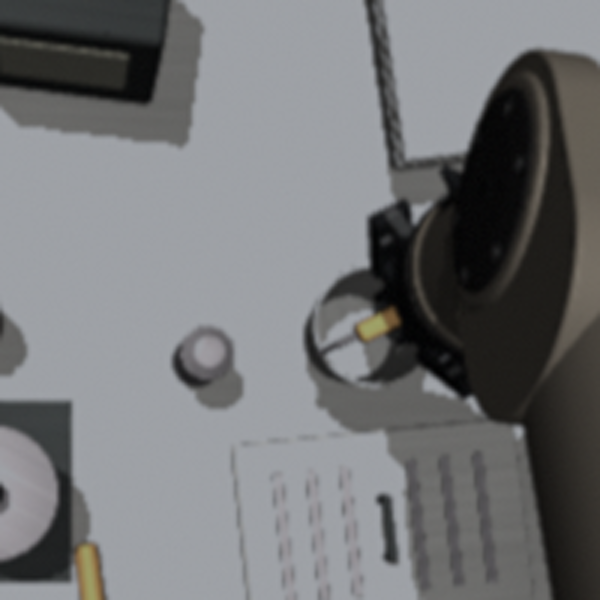

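Request:
apply_moves(plan=[0.05,0.15,-0.11,-0.1,0,0.05,0,0,0.25,0,0,0,0,0,0,0.2,0,0,0,0,0,0,0.08,0,0,0,0,0,0,0,0,0,0,0,0])

```text
time: 13.1
tcp_pos: [587.7, -215.2, 201.4]
ee_rot: [-0.607, 0.361, -0.364, 0.607]
wrist_force: [-0.3, -0.1, -2.1]
finger_gap: 13.0
```

```bash
python3 -c "
from look import *
go([587,-214,198],.492)
"
```

```text
at [ 587.7 -215.2  201.4] gap 13.0 F [-0.3 -0.1 -2.1] t 13.1
axes
 [[ 0.475  0.003  0.88 ]
 [-0.88  -0.002  0.475]
 [ 0.003 -1.     0.002]]
heading 0.495 j7 0.599
shift units [-0.028  0.067 -0.001]
turn units [-0.028  0.035  0.037] then shift units [-0.028  0.067 -0.   ]
turn units [  0.058 -39.234   0.044] then shift units [0.028 0.067 0.   ]
```

Request:
apply_moves(plan=[0,0.03,0,0,0,0,0,0,0.03,0,0,0,0,0,0,0.02,0,0,0,0,0,0,0,0,0,0,0,0])

```text
time: 13.6
tcp_pos: [588.4, -215.4, 198.6]
ee_rot: [-0.607, 0.36, -0.364, 0.607]
wrist_force: [1.0, -0.8, -2.2]
finger_gap: 13.3
```

Request:
apply_moves(plan=[0,0.03,0,0,0,0,0,0,0.02,0,0,0,0,0,0,0,0,0,0,0,0])

```text
time: 13.98
tcp_pos: [589.5, -215.8, 198.7]
ee_rot: [-0.607, 0.359, -0.366, 0.608]
wrist_force: [0.6, -0.1, -1.1]
finger_gap: 13.3
```

Request:
apply_moves(plan=[0,0.03,0,0,0,0,0,0,0.02,0,0,0,0,0,0,0,0,0,0,0,0])

```text
time: 14.35
tcp_pos: [590.7, -216.4, 198.5]
ee_rot: [-0.607, 0.358, -0.367, 0.608]
wrist_force: [-0.4, 0.1, -2.0]
finger_gap: 13.5
```

```bash
python3 -c "
from look import *
go([587,-214,198],.492)
for n in('side',):
    p=optics.snapshot(n); a=p['frame']; cv2.imwrite(f'pics/{n}8c.png',cv2.resize(a[80:280,250:450],(600,600),interpolation=cv2.INTER_CUBIC))
"
```

```text
at [ 590.7 -216.4  198.5] gap 13.5 F [-0.4  0.1 -2. ] t 14.35
axes
 [[ 0.474  0.012  0.88 ]
 [-0.88  -0.006  0.474]
 [ 0.011 -1.     0.008]]
heading 0.494 j7 0.595
shift units [-0.078  0.009 -0.043]
turn units [-0.102  0.027  0.133] then shift units [-0.077  0.01  -0.043]
turn units [  0.209 -39.242   0.16 ] then shift units [0.077 0.01  0.043]
```

View pics/side8c.png

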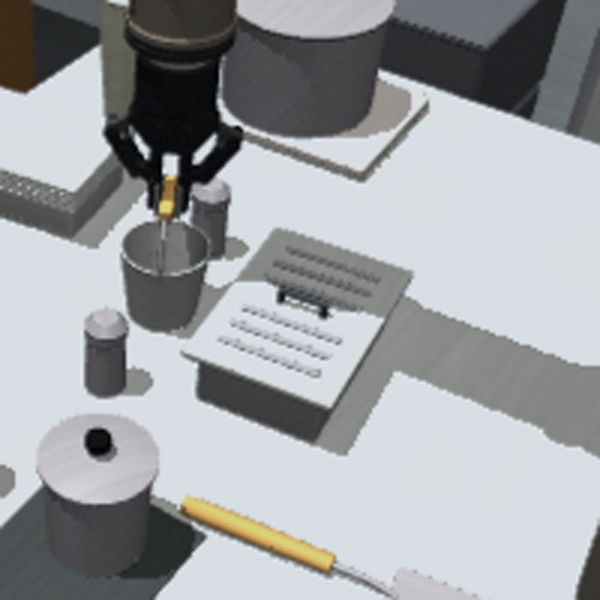

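Request:
apply_moves(plan=[0,0,0,0,0,0,0.15,0,0,0,0,0,0,0.3,0,0,0,0,0,0,0.6,0,0,0,0,0,0,0.8,0,0,0,0,0,0,0.8])

```text
time: 15.02
tcp_pos: [590.7, -216.4, 197.8]
ee_rot: [-0.607, 0.358, -0.367, 0.608]
wrist_force: [-0.3, 0.6, -1.0]
finger_gap: 68.3
```

```bash
python3 -c "
from look import *
go([597,305,330],None)
for n in('side','top'):
    p=optics.snapshot(n); a=p['frame']; cv2.imwrite(f'pics/{n}9c.png',cv2.resize(a[80:280,250:450],(600,600),interpolation=cv2.INTER_CUBIC))
"
```

```text
at [ 590.7 -216.4  197.8] gap 68.3 F [-0.3  0.6 -1. ] t 15.03
axes
 [[ 0.474  0.012  0.88 ]
 [-0.88  -0.005  0.474]
 [ 0.01  -1.     0.008]]
heading 0.494 j7 0.595
shift units [-9.092 -2.696  5.079]
```

View pics/side9c.png

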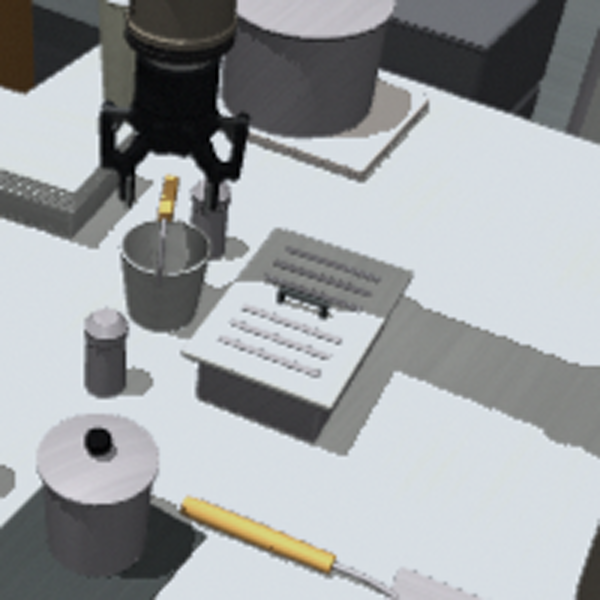

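View pics/top9c.png

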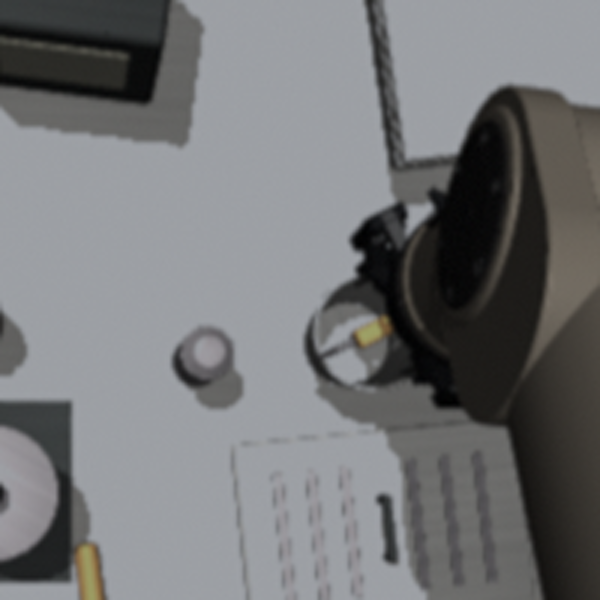

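The pail stands released. I rise and then measure it.

Request:
apply_moves(plan=[0,-0.3,0,0,0,0,0.85,0,-0.6,0,0,0,0,1,0,-0.7,0,0,0,0,1,0,-0.7,0,0,0,0,1,0,-0.5,0,0,0,0,1,0,0,0,0,0,0,1])

```text
time: 15.88
tcp_pos: [589.0, -215.3, 348.0]
ee_rot: [-0.606, 0.357, -0.368, 0.608]
wrist_force: [0.3, -0.5, -0.7]
finger_gap: 85.4
```

```bash
python3 - <<'E'
from look import *
go([597,305,340],None)
S=optics.snapshot('side');T=optics.snapshot('top')
for n,p in(('side',S),('top',T)):
    a=p['frame']; cv2.imwrite(f'pics/{n}10c.png',cv2.resize(a[80:380,100:480],(760,600),interpolation=cv2.INTER_CUBIC))
    print([(b[0],b[1].round(1)) for b in bars(p)])
    for q in['pail','pan','tall_bottle','short_bottle','jar']: print(n,q,[(onz(p,d['centre'],0).round(),round(d['conf'],2)) for d in optics.pinpoint(p,q)])
E
```

```text
at [ 589.  -215.3  348. ] gap 85.4 F [ 0.3 -0.5 -0.7] t 15.88
axes
 [[ 0.475  0.015  0.88 ]
 [-0.88  -0.006  0.475]
 [ 0.012 -1.     0.01 ]]
heading 0.495 j7 0.647
shift units [-9.083  0.101  5.079]
[([94, 0, 166, 145, 8308], array([152. ,  55.2])), ([303, 139, 6, 15, 57], array([305.7, 145.8])), ([143, 160, 14, 17, 98], array([150. , 167.6])), ([192, 247, 19, 17, 111], array([198.7, 254. ])), ([310, 246, 52, 25, 364], array([335.5, 257.7]))]
side pail [(array([ 597., -212.,    0.]), 0.73)]
side pan [(array([ 445., -225.,    0.]), 0.63)]
side tall_bottle [(array([597., 311.,   0.]), 0.9)]
side short_bottle [(array([613.,  83.,   0.]), 0.77), (array([603., 207.,   0.]), 0.69)]
side jar [(array([595., 198.,   0.]), 0.7)]
[([345, 0, 19, 11, 167], array([354.4,   4.4])), ([420, 10, 112, 20, 1195], array([492.1,  18.3])), ([378, 179, 17, 12, 88], array([386.6, 184.1])), ([275, 262, 14, 56, 292], array([282. , 289.8]))]
top pail [(array([ 592., -225.,    0.]), 0.91)]
top pan [(array([ 440., -231.,    0.]), 0.64), (array([462., 202.,   0.]), 0.39)]
top tall_bottle [(array([592., 304.,   0.]), 0.59)]
top short_bottle [(array([603.,  96.,   0.]), 0.61), (array([570., -82.,   0.]), 0.45)]
top jar [(array([602., 205.,   0.]), 0.67)]
```

View pics/side10c.png

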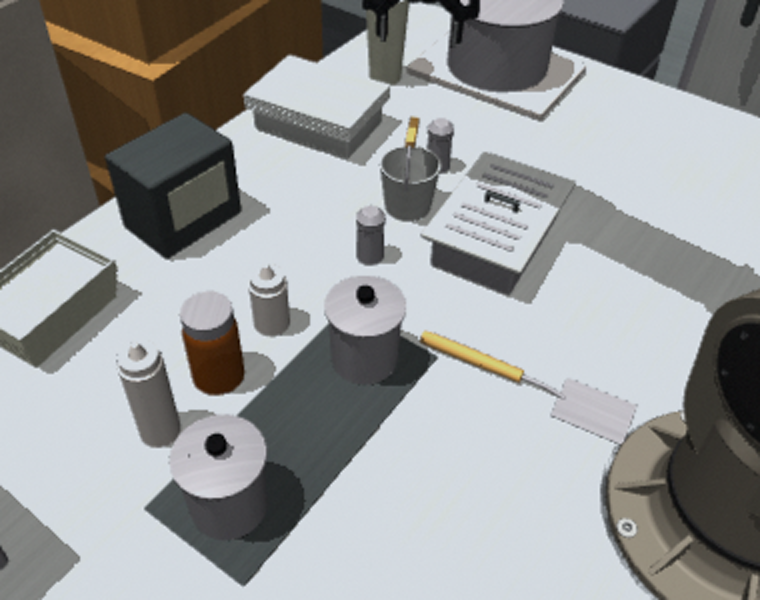

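View pics/top10c.png

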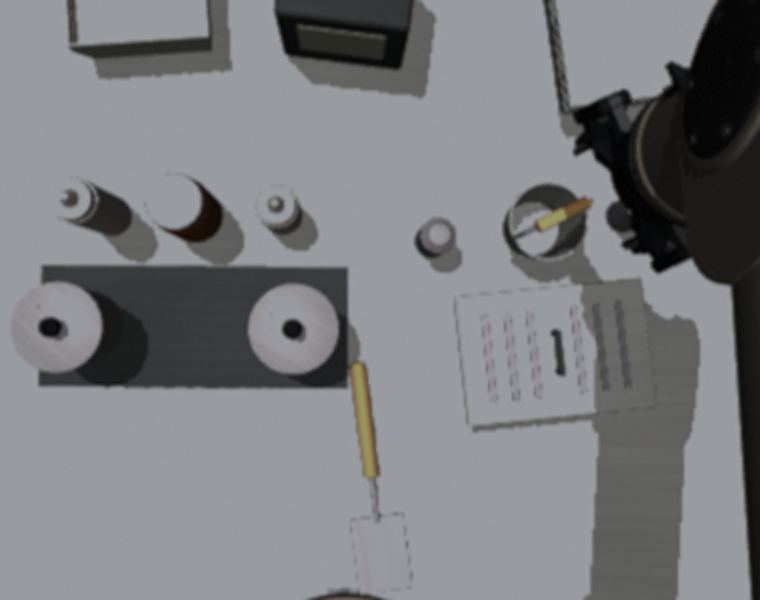

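The pail is released and upright behind the pan, clear of it and of the shakers. Now I fit the tall bottle's axis from its silhouettes.

```bash
cat >> look.py <<'E'
from scipy.optimize import minimize
th=np.linspace(0,2*np.pi,40)
PROF={'tall_bottle':[(25,0),(25,132),(22,132),(22,146),(7,148),(4,166)],'jar':[(34,0),(34,125)],'short_bottle':[(25,0),(25,78),(22,78),(22,92),(7,94),(4,112)],
'pail':[(36,0),(46,85)],'shaker':[(21,0),(21,80),(14,90)]}
def model(p,q,xy,z0=0):
    pts=np.concatenate([np.c_[xy[0]+r_*np.cos(th),xy[1]+r_*np.sin(th),np.full(40,z+z0)] for r_,z in PROF[q]])
    m=np.zeros((420*4,560*4),np.uint8); cv2.fillConvexPoly(m,cv2.convexHull((proj(p,pts)*4+1.5).round().astype(np.int32)),1); return cv2.resize(m*255,(560,420),interpolation=cv2.INTER_AREA)/255.
def fit(obs,q,xy0,z0=0):
    def f(xy):
        return sum(-np.minimum(model(p,q,xy,z0),R).sum()/np.maximum(model(p,q,xy,z0),R).sum() for p,R in obs)
    r_=minimize(f,xy0,method='Nelder-Mead',options=dict(initial_simplex=np.array(xy0)+np.array([[0,0],[8,0],[0,8]]),xatol=.1,fatol=1e-4)); return r_.x.round(1),round(-r_.fun/len(obs),3)
E
python3 - <<'E'
from look import *
S=optics.snapshot('side');T=optics.snapshot('top')
for q,x0 in (('tall_bottle',(595,308)),('jar',(598,203)),('short_bottle',(604,92)),('pail',(590,-215))):
    o=[]
    for p in (S,T):
        d=optics.silhouettes(p,q); print(q,[(np.round(k['bbox']).tolist(),round(k['conf'],2)) for k in d][:2])
        if d: o.append((p,d[0]['region'].astype(float)))
    try: print([fit([a],q,x0) for a in o],fit(o,q,x0))
    except Exception as e: print(e)
E
```

```text
tall_bottle [([159.0, 253.0, 32.0, 50.0], 0.89)]
tall_bottle [([128.0, 168.0, 35.0, 30.0], 0.61)]
[(array([595.6, 305.9]), np.float64(0.956)), (array([595.1, 306.5]), np.float64(0.944))] (array([595. , 306.7]), np.float64(0.949))
jar [([188.0, 226.0, 36.0, 50.0], 0.84), ([173.0, 243.0, 144.0, 126.0], 0.54)]
jar [([174.0, 168.0, 36.0, 32.0], 0.6)]
[(array([598.9, 202.3]), np.float64(0.898)), (array([596.4, 200.6]), np.float64(0.883))] (array([597.5, 202.8]), np.float64(0.887))
short_bottle [([225.0, 208.0, 22.0, 40.0], 0.87)]
short_bottle [([228.0, 171.0, 25.0, 27.0], 0.75)]
[(array([602.8,  93.9]), np.float64(0.935)), (array([602.3,  95. ]), np.float64(0.947))] (array([601.8,  95. ]), np.float64(0.939))
pail [([293.0, 139.0, 28.0, 49.0], 0.92), ([189.0, 225.0, 35.0, 54.0], 0.59)]
pail [([354.0, 169.0, 45.0, 44.0], 0.89)]
[(array([ 595.2, -220.2]), np.float64(0.888)), (array([ 592.5, -217. ]), np.float64(0.946))] (array([ 592.5, -217.5]), np.float64(0.909))
```

Request:
apply_moves(plan=[0,0,0,0,1,0,1,0,0,0,0,1,0,1,0,0,0,0,1,0,1,0,0,0,0,1,0,1,0,0,0,0,1,0,1,0,0,0,0,0.95,0,1])

```text
time: 17.73
tcp_pos: [588.4, -215.3, 344.8]
ee_rot: [0.499, -0.495, 0.503, -0.503]
wrist_force: [0.7, 0.8, 0.8]
finger_gap: 85.4
```

```bash
python3 -c "
from look import *
go([595.2,306.6,260],.018)
"
```

```text
at [ 588.4 -215.3  344.8] gap 85.4 F [0.7 0.8 0.8] t 17.73
axes
 [[ 0.004  0.011  1.   ]
 [-1.    -0.004  0.004]
 [ 0.004 -1.     0.011]]
heading 0.004 j7 0.181
shift units [-10.444   1.651   0.158]
turn units [-0.137 -0.177  0.057] then shift units [-10.433   1.696   0.324]
turn units [-0.089 39.092 -0.215] then shift units [10.433  1.696 -0.324]
```

Request:
apply_moves(plan=[-0.4,0,0.02,-0.1,-0.17,0,1,-0.7,0,0.02,0,0,0,1,-0.8,0,0.02,0,0,0,1,-0.8,0,0.02,0,0,0,1,-0.8,0,0.02,0,0,0,1,-0.8,0,0.02,0,0,0,1,-0.8,0,0.02,0,0,0,1,-0.8,0,0.02,0,0,0,1,-0.8,0,0.02,0,0,0,1,-0.8,0,0.02,0,0,0,1,-0.8,0,0.02,0,0,0,1,-0.8,0,0.02,0,0,0,1,-0.6,0.3,0.02,0,0,0,1,-0.2,0.4,0,0,0,0,1,0,0.2,0,0,0,0,1,0,0,0,0,0,0,1])

```text
time: 19.73
tcp_pos: [577.7, 311.3, 297.0]
ee_rot: [0.515, -0.484, 0.486, -0.514]
wrist_force: [0.1, -0.3, -0.2]
finger_gap: 85.2
```

```bash
python3 -c "
from look import *
go([595.2,306.6,260],.018)
"
```

```text
at [577.7 311.3 297. ] gap 85.2 F [ 0.1 -0.3 -0.2] t 19.73
axes
 [[ 0.059  0.     0.998]
 [-0.998 -0.003  0.059]
 [ 0.003 -1.     0.   ]]
heading 0.059 j7 -0.706
shift units [0.112 0.741 0.344]
turn units [-0.001  0.516  0.036] then shift units [0.1   0.74  0.348]
turn units [ 5.6000e-02 -3.8754e+01  2.0000e-03] then shift units [-0.1    0.74  -0.348]
```

Request:
apply_moves(plan=[0.05,0.2,0.2,0,0.5,0,1,0.05,0.2,0.15,0,0,0,1,0,0,0,0,0,0,1,0,0,0,0,0,0,1])

```text
time: 20.23
tcp_pos: [598.3, 303.7, 276.7]
ee_rot: [0.503, -0.496, 0.498, -0.503]
wrist_force: [-0.3, -0.4, -0.7]
finger_gap: 85.3
```

```bash
python3 -c "
from look import *
go([595.2,306.6,171],.018)
for n in('side','top'):
    p=optics.snapshot(n); a=p['frame']; cv2.imwrite(f'pics/{n}11c.png',cv2.resize(a[140:340,100:300],(600,600),interpolation=cv2.INTER_CUBIC))
"
```

```text
at [598.3 303.7 276.7] gap 85.3 F [-0.3 -0.4 -0.7] t 20.23
axes
 [[ 0.012  0.002  1.   ]
 [-1.    -0.003  0.012]
 [ 0.003 -1.     0.002]]
heading 0.012 j7 -0.732
shift units [-0.065  2.113 -0.066]
turn units [-0.022 -0.071  0.042] then shift units [-0.059  2.114 -0.062]
turn units [-6.6000e-02  3.9199e+01 -3.5000e-02] then shift units [0.059 2.114 0.062]
```

View pics/side11c.png

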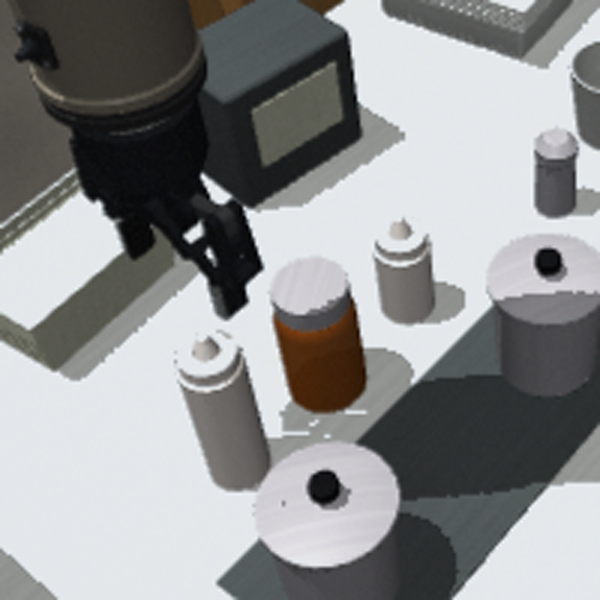

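View pics/top11c.png

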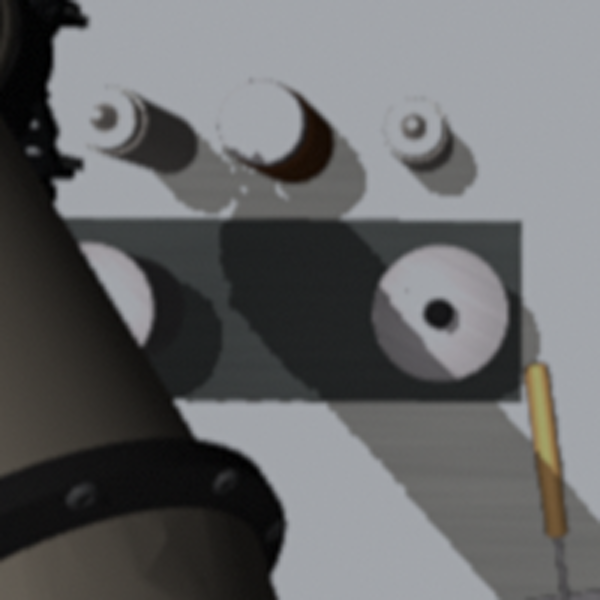

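Request:
apply_moves(plan=[-0.06,0.3,-0.06,0,0,0,1,0,0.4,0,0,0,0,1,0,0.2,0,0,0,0,1,0,0,0,0,0,0,1])

```text
time: 20.82
tcp_pos: [594.1, 307.2, 228.0]
ee_rot: [0.504, -0.495, 0.498, -0.503]
wrist_force: [0.2, 1.0, 0.4]
finger_gap: 85.4
```

```bash
python3 -c "
from look import *
go([595.2,306.6,171],.018)
"
```

```text
at [594.1 307.2 228. ] gap 85.4 F [0.2 1.  0.4] t 20.82
axes
 [[ 0.014  0.001  1.   ]
 [-1.    -0.004  0.014]
 [ 0.004 -1.     0.001]]
heading 0.014 j7 -0.759
shift units [0.008 1.139 0.02 ]
turn units [-0.012 -0.052  0.046] then shift units [0.012 1.139 0.021]
turn units [-7.2000e-02  3.9217e+01 -1.9000e-02] then shift units [-0.012  1.139 -0.021]
```

Request:
apply_moves(plan=[0,0.4,0.02,0,0,0,1,0,0.4,0,0,0,0,1,0,0.25,0,0,0,0,1,0,0,0,0,0,0,1])

```text
time: 21.32
tcp_pos: [595.3, 306.8, 171.6]
ee_rot: [0.504, -0.495, 0.498, -0.503]
wrist_force: [0.8, 0.3, 0.6]
finger_gap: 85.1
```

```bash
python3 -c "
from look import *
go([595.2,306.6,171],.018)
for n in('side','top'):
    p=optics.snapshot(n); a=p['frame']; cv2.imwrite(f'pics/{n}12c.png',cv2.resize(a[140:340,100:300],(600,600),interpolation=cv2.INTER_CUBIC))
"
```

```text
at [595.3 306.8 171.6] gap 85.1 F [0.8 0.3 0.6] t 21.32
axes
 [[ 0.014  0.     1.   ]
 [-1.    -0.004  0.014]
 [ 0.004 -1.     0.   ]]
heading 0.014 j7 -0.784
shift units [ 0.004  0.012 -0.001]
turn units [-0.005 -0.054  0.049] then shift units [ 0.004  0.012 -0.001]
turn units [-7.7000e-02  3.9215e+01 -8.0000e-03] then shift units [-0.004  0.012  0.001]
```

View pics/side12c.png

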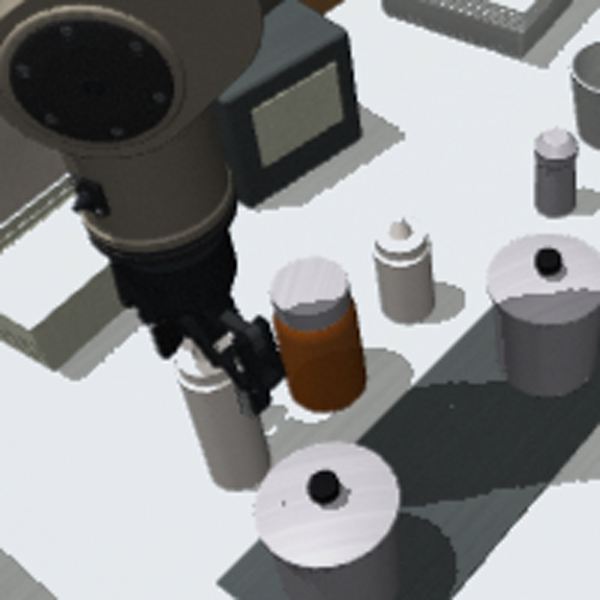

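Request:
apply_moves(plan=[0,0,0,0,0,0,0.75,0,0,0,0,0,0,0.6,0,0,0,0,0,0,0.3,0,0,0,0,0,0,0.3,0,0,0,0,0,0,0.3], newtons=40)

```text
time: 22.05
tcp_pos: [596.2, 307.5, 174.8]
ee_rot: [-0.503, 0.495, -0.498, 0.504]
wrist_force: [0.1, -0.3, -2.1]
finger_gap: 49.0
```

```bash
python3 -c "
from look import *
go([595.2,306.6,171],.018)
for n in('side','top'):
    p=optics.snapshot(n); a=p['frame']; cv2.imwrite(f'pics/{n}13c.png',cv2.resize(a[140:340,100:300],(600,600),interpolation=cv2.INTER_CUBIC))
"
```

```text
at [596.2 307.5 174.8] gap 49.0 F [ 0.1 -0.3 -2.1] t 22.05
axes
 [[ 0.014  0.004  1.   ]
 [-1.    -0.002  0.014]
 [ 0.002 -1.     0.004]]
heading 0.014 j7 -0.783
shift units [ 0.018  0.077 -0.021]
turn units [-0.052 -0.056  0.026] then shift units [ 0.018  0.077 -0.02 ]
turn units [-0.04  39.214 -0.082] then shift units [-0.018  0.077  0.02 ]
```

View pics/side13c.png

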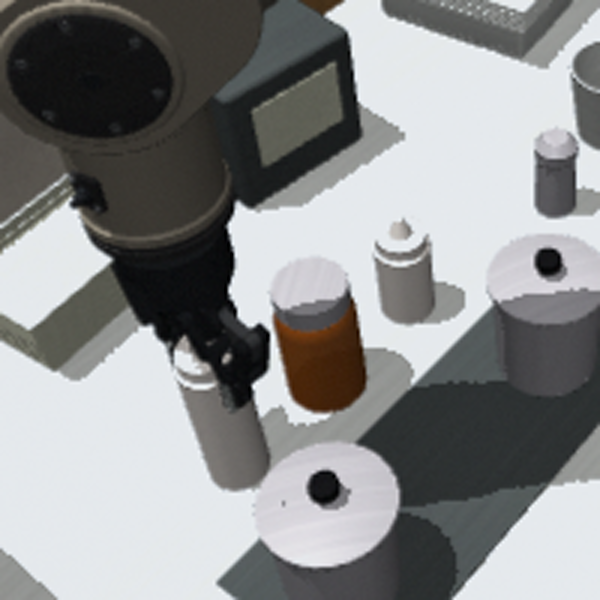

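The bottle is gripped (gap 49 mm). I lift it clear of everything.

Request:
apply_moves(plan=[0,-0.2,0,0,0,0,0.3,0,-0.4,0,0,0,0,0.3,0,-0.6,0,0,0,0,0.3,0,-0.6,0,0,0,0,0.3,0,-0.6,0,0,0,0,0.3,0,-0.5,0,0,0,0,0.3,0,-0.1,0,0,0,0,0.3,0,0,0,0,0,0,0.3])

```text
time: 23.15
tcp_pos: [595.2, 308.2, 338.1]
ee_rot: [-0.501, 0.494, -0.498, 0.506]
wrist_force: [0.4, -0.0, -2.2]
finger_gap: 49.3
```

```bash
python3 -c "
from look import *
go([459.2,198.3,325],.018)
"
```

```text
at [595.2 308.2 338.1] gap 49.3 F [ 0.4 -0.  -2.2] t 23.15
axes
 [[ 0.014  0.009  1.   ]
 [-1.     0.001  0.014]
 [-0.001 -1.     0.009]]
heading 0.014 j7 -0.717
shift units [ 2.16   0.237 -2.753]
turn units [-0.109 -0.047 -0.008] then shift units [ 2.149  0.263 -2.759]
turn units [ 1.2000e-02  3.9222e+01 -1.7100e-01] then shift units [-2.149  0.263  2.759]
```

Request:
apply_moves(plan=[0.15,0,-0.2,-0.1,0,0,0.3,0.25,0,-0.35,0,0,0,0.3,0.35,0,-0.45,0,0,0,0.3,0.35,0,-0.45,0,0,0,0.3,0.35,0,-0.45,0,0,0,0.3,0.35,0,-0.45,0,0,0,0.3,0.2,0,-0.25,0,0,0,0.3,0.1,0,-0.1,0,0,0,0.3,0,0,0,0,0,0,0.3])

```text
time: 24.28
tcp_pos: [452.0, 193.8, 331.0]
ee_rot: [0.508, -0.499, 0.495, -0.499]
wrist_force: [-0.2, 0.1, -2.6]
finger_gap: 48.8
```

```bash
python3 -c "
from look import *
go([459.2,198.3,240],.018)
for n in('side','top'):
    p=optics.snapshot(n); a=p['frame']; cv2.imwrite(f'pics/{n}14c.png',cv2.resize(a[140:340,100:300],(600,600),interpolation=cv2.INTER_CUBIC))
"
```

```text
at [452.  193.8 331. ] gap 48.8 F [-0.2  0.1 -2.6] t 24.27
axes
 [[ 0.013 -0.013  1.   ]
 [-1.    -0.005  0.013]
 [ 0.005 -1.    -0.013]]
heading 0.013 j7 -0.586
shift units [-0.098  1.818  0.168]
turn units [ 0.158 -0.063  0.058] then shift units [-0.088  1.82   0.145]
turn units [-0.091 39.206  0.248] then shift units [ 0.088  1.82  -0.145]
```

View pics/side14c.png

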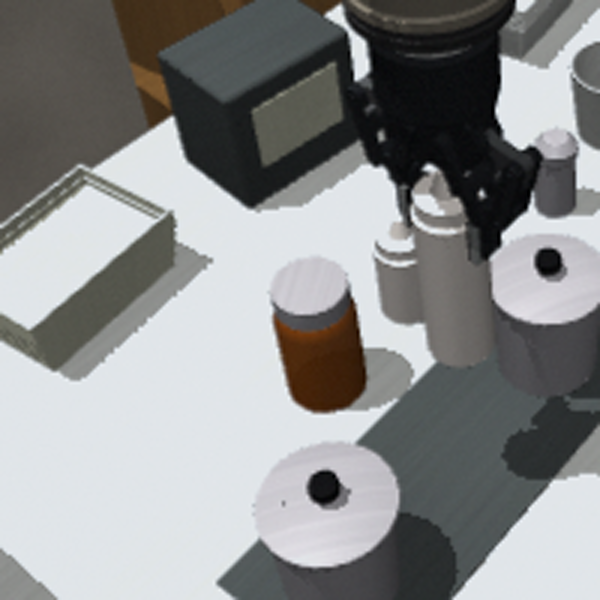

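View pics/top14c.png

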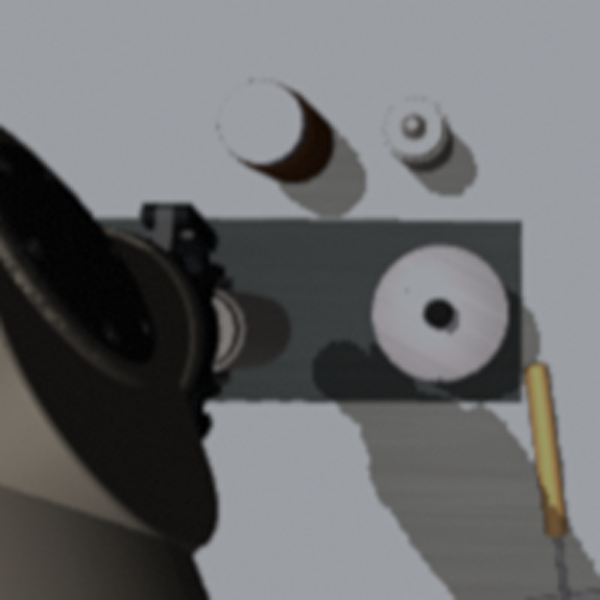

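Request:
apply_moves(plan=[-0.09,0.2,0.15,0.15,0,0.05,0.3,0,0.4,0,0,0,0,0.3,0,0.5,0,0,0,0,0.3,0,0.4,0,0,0,0,0.3,0,0.2,0,0,0,0,0.3,0,0,0,0,0,0,0.3])

```text
time: 25.12
tcp_pos: [462.9, 202.7, 240.0]
ee_rot: [-0.503, 0.497, -0.495, 0.505]
wrist_force: [-0.3, -1.1, -1.4]
finger_gap: 49.0
```

```bash
python3 -c "
from look import *
go([459.2,198.3,200],.018)
"
```

```text
at [462.9 202.7 240. ] gap 49.0 F [-0.3 -1.1 -1.4] t 25.12
axes
 [[ 0.016  0.     1.   ]
 [-1.     0.003  0.016]
 [-0.003 -1.     0.   ]]
heading 0.016 j7 -0.659
shift units [ 0.089  0.799 -0.076]
turn units [-0.004 -0.028 -0.037] then shift units [ 0.086  0.8   -0.076]
turn units [ 5.8000e-02  3.9242e+01 -6.0000e-03] then shift units [-0.086  0.8    0.076]
```

Request:
apply_moves(plan=[0.09,0.2,-0.08,0,0,-0.03,0.3,0,0.3,0,0,0,0,0.3,0,0.2,0,0,0,0,0.3,0,0.1,0,0,0,0,0.3,0,0,0,0,0,0,0.3])

```text
time: 25.75
tcp_pos: [459.4, 198.2, 198.1]
ee_rot: [-0.503, 0.496, -0.496, 0.505]
wrist_force: [0.0, -0.2, -2.4]
finger_gap: 49.0
```

```bash
python3 -c "
from look import *
go([459.2,198.3,178],.018)
for n in('side','top'):
    p=optics.snapshot(n); a=p['frame']; cv2.imwrite(f'pics/{n}15c.png',cv2.resize(a[140:340,100:300],(600,600),interpolation=cv2.INTER_CUBIC))
"
```

```text
at [459.4 198.2 198.1] gap 49.0 F [ 0.  -0.2 -2.4] t 25.75
axes
 [[ 0.016  0.002  1.   ]
 [-1.     0.001  0.016]
 [-0.001 -1.     0.002]]
heading 0.016 j7 -0.693
shift units [-0.001  0.403 -0.006]
turn units [-0.026 -0.029 -0.014] then shift units [-0.002  0.403 -0.005]
turn units [ 2.100e-02  3.924e+01 -4.100e-02] then shift units [0.002 0.403 0.005]
```

View pics/side15c.png

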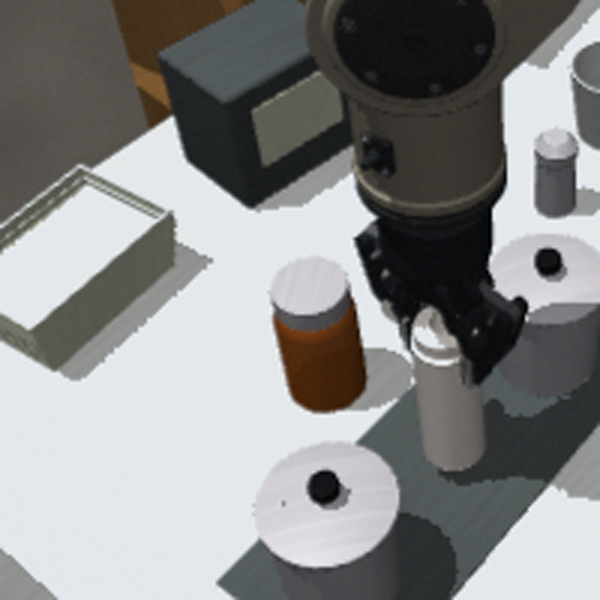

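Request:
apply_moves(plan=[0,0.15,0,0,0,0,0.3,0,0.12,0,0,0,0,0.3,0,0.06,0,0,0,0,0.3,0,0,0,0,0,0,0.3])

```text
time: 26.35
tcp_pos: [459.9, 198.4, 181.4]
ee_rot: [-0.503, 0.496, -0.497, 0.505]
wrist_force: [-0.0, -0.0, -2.2]
finger_gap: 49.0
```

Request:
apply_moves(plan=[0,0.05,0,0,0,0,0.3,0,0.05,0,0,0,0,0.3,0,0,0,0,0,0,0.3])

```text
time: 26.72
tcp_pos: [460.7, 199.8, 178.8]
ee_rot: [-0.502, 0.495, -0.497, 0.506]
wrist_force: [0.3, 0.3, -3.3]
finger_gap: 49.0
```

Request:
apply_moves(plan=[0,0.05,0,0,0,0,0.3,0,0.04,0,0,0,0,0.3,0,0,0,0,0,0,0.3])

```text
time: 27.1
tcp_pos: [461.3, 201.9, 178.7]
ee_rot: [-0.5, 0.494, -0.497, 0.508]
wrist_force: [0.7, -0.5, -1.7]
finger_gap: 48.9
```

```bash
python3 -c "
from look import *
go([459.2,198.3,178],.018)
S=optics.snapshot('side');p=S; a=p['frame']; cv2.imwrite('pics/side16c.png',cv2.resize(a[190:330,180:320],(600,600),interpolation=cv2.INTER_CUBIC))
d=optics.silhouettes(S,'tall_bottle'); print([k['conf'] for k in d],[k['bbox'] for k in d])
for z in(0,4,8,12):
    u=proj(S,np.c_[459.5+25*np.cos(th),198.5+25*np.sin(th),np.full(40,z)]); print(z,u.max(0).round(1),'crop',((u[:,1].max()-190)*600/140).round())
"
```

```text
at [461.3 201.9 178.7] gap 48.9 F [ 0.7 -0.5 -1.7] t 27.1
axes
 [[ 0.016  0.01   1.   ]
 [-1.     0.004  0.016]
 [-0.004 -1.     0.01 ]]
heading 0.016 j7 -0.72
shift units [ 0.072  0.013 -0.044]
turn units [-0.129 -0.02  -0.05 ] then shift units [ 0.072  0.014 -0.044]
turn units [ 0.079 39.25  -0.203] then shift units [-0.072  0.014  0.044]
[0.64] [[232.0, 249.7, 29.9, 52.4]]
0 [261.3 302.8] crop 483.0
4 [261.3 301.9] crop 479.0
8 [261.2 300.9] crop 475.0
12 [261.2 300. ] crop 471.0
```

View pics/side16c.png

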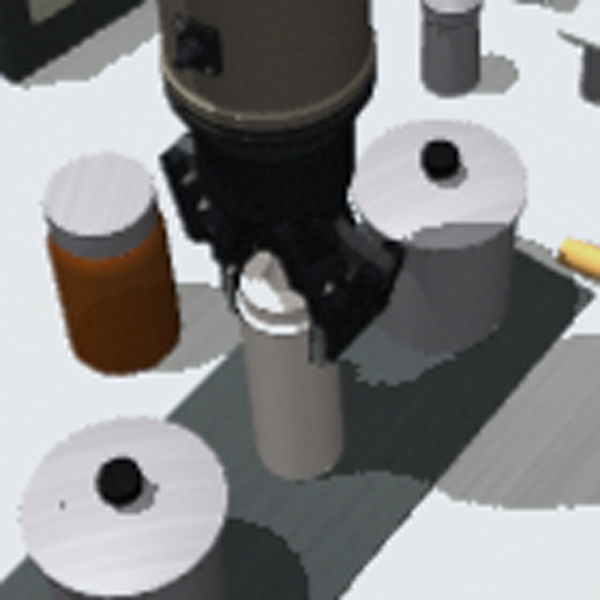

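Contact is confirmed: z stays at 178.7, as expected for the tray. I undo the small sideways drift, then release.

Request:
apply_moves(plan=[0.07,-0.01,-0.04,-0.12,0,-0.05,0.3,0,0,0,0,0,0,0.3])

```text
time: 27.45
tcp_pos: [459.5, 197.9, 178.5]
ee_rot: [0.504, -0.496, 0.496, -0.504]
wrist_force: [-3.8, -0.3, 6.5]
finger_gap: 48.7
```

```bash
python3 -c "
from look import *
go([459.2,198.3,178],.018)"
```

```text
at [459.5 197.9 178.5] gap 48.7 F [-3.8 -0.3  6.5] t 27.45
axes
 [[ 0.016 -0.     1.   ]
 [-1.    -0.     0.016]
 [ 0.    -1.    -0.   ]]
heading 0.016 j7 -0.711
shift units [-0.007  0.01  -0.007]
turn units [ 0.001 -0.024  0.   ] then shift units [-0.007  0.01  -0.007]
turn units [-0.0000e+00  3.9246e+01  2.0000e-03] then shift units [0.007 0.01  0.007]
```

Request:
apply_moves(plan=[0,0,0,0,0,0,0.65,0,0,0,0,0,0,0.75,0,0,0,0,0,0,0.9,0,0,0,0,0,0,1,0,0,0,0,0,0,1])

```text
time: 28.08
tcp_pos: [459.5, 197.7, 178.1]
ee_rot: [0.504, -0.496, 0.496, -0.504]
wrist_force: [0.3, 0.1, -0.8]
finger_gap: 85.0
```

```bash
python3 -c "
from look import *
go([459.2,198.3,178],.018)
S=optics.snapshot('side');p=S; a=p['frame']; cv2.imwrite('pics/side17c.png',cv2.resize(a[190:330,180:320],(600,600),interpolation=cv2.INTER_CUBIC))
"
```

```text
at [459.5 197.7 178.1] gap 85.0 F [ 0.3  0.1 -0.8] t 28.07
axes
 [[ 0.016 -0.001  1.   ]
 [-1.    -0.     0.016]
 [ 0.    -1.    -0.001]]
heading 0.016 j7 -0.711
shift units [-0.011  0.001 -0.006]
turn units [ 0.008 -0.028  0.002] then shift units [-0.011  0.001 -0.006]
turn units [-3.0000e-03  3.9242e+01  1.3000e-02] then shift units [0.011 0.001 0.006]
```

View pics/side17c.png

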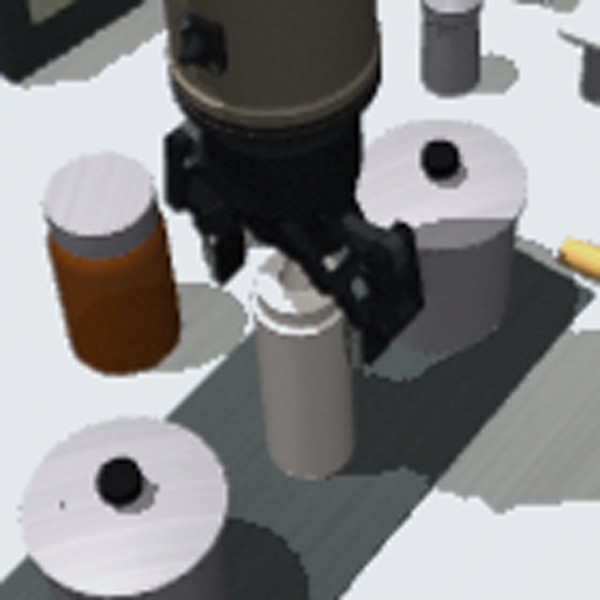

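It stands free and upright. I retreat straight up, then swing aside towards −y for a clear check.

Request:
apply_moves(plan=[0,-0.2,0,0,0,0,1,0,-0.5,0,0,0,0,1,0,-0.6,0,0,0,0,1,0,-0.7,0,0,0,0,1,0,-0.7,0,0,0,0,1,0.3,-0.4,0.2,0,0,0,1,0.6,0,0.3,0,0,0,1,0.6,0,0.3,0,0,0,1,0.6,0,0.3,0,0,0,1,0.6,0,0.2,0,0,0,1,0.6,0,0,0,0,0,1,0.4,0,0,0,0,0,1,0,0,0,0,0,0,1])

```text
time: 29.75
tcp_pos: [528.8, 9.6, 347.8]
ee_rot: [-0.503, 0.494, -0.496, 0.507]
wrist_force: [0.1, 1.5, -0.4]
finger_gap: 85.3
```

```bash
python3 - <<'E'
from look import *
go([459.2,198.3,178],.018)
S=optics.snapshot('side');T=optics.snapshot('top')
for n,p in(('side',S),('top',T)):
    a=p['frame']; cv2.imwrite(f'pics/{n}18c.png',cv2.resize(a[80:380,100:480],(760,600),interpolation=cv2.INTER_CUBIC))
for q,x0,z in (('tall_bottle',(459,198),4),('jar',(598,203),0),('short_bottle',(602,95),0),('pail',(590,-215),0)):
    o=[]
    for p in (S,T):
        d=optics.silhouettes(p,q); print(q,[(np.round(k['bbox']).tolist(),round(k['conf'],2)) for k in d][:2])
        if d: o.append((p,d[0]['region'].astype(float)))
    try: print([fit([a],q,x0,z) for a in o],fit(o,q,x0,z))
    except Exception as e: print(e)
E
```

```text
at [528.8   9.6 347.8] gap 85.3 F [ 0.1  1.5 -0.4] t 29.75
axes
 [[ 0.02   0.006  1.   ]
 [-1.     0.003  0.02 ]
 [-0.003 -1.     0.006]]
heading 0.02 j7 -0.174
shift units [-3.791  3.398 -1.339]
turn units [-0.077  0.022 -0.033] then shift units [-3.798  3.396 -1.324]
turn units [ -0.052 -39.248   0.12 ] then shift units [3.798 3.396 1.324]
tall_bottle [([236.0, 249.0, 27.0, 50.0], 0.73)]
tall_bottle [([176.0, 234.0, 31.0, 23.0], 0.56), ([401.0, 172.0, 30.0, 22.0], 0.49)]
[(array([457.4, 196.4]), np.float64(0.933)), (array([457.3, 198.5]), np.float64(0.944))] (array([457.6, 197.5]), np.float64(0.934))
jar [([189.0, 228.0, 36.0, 48.0], 0.78)]
jar [([174.0, 166.0, 32.0, 31.0], 0.63)]
[(array([598.5, 202. ]), np.float64(0.923)), (array([596.9, 199.4]), np.float64(0.766))] (array([598.8, 201.9]), np.float64(0.842))
short_bottle [([225.0, 208.0, 23.0, 42.0], 0.75)]
short_bottle []
[(array([602.6,  94. ]), np.float64(0.952))] (array([602.6,  94. ]), np.float64(0.952))
pail [([290.0, 142.0, 31.0, 47.0], 0.62)]
pail [([356.0, 170.0, 42.0, 41.0], 0.81)]
[(array([ 594.6, -219.1]), np.float64(0.908)), (array([ 593.5, -217.5]), np.float64(0.903))] (array([ 594.5, -218.5]), np.float64(0.902))
```

View pics/side18c.png

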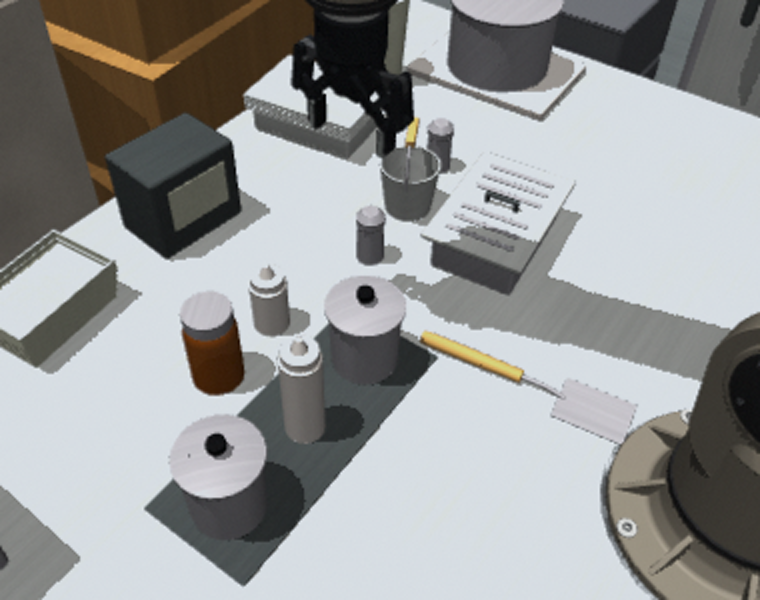

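View pics/top18c.png

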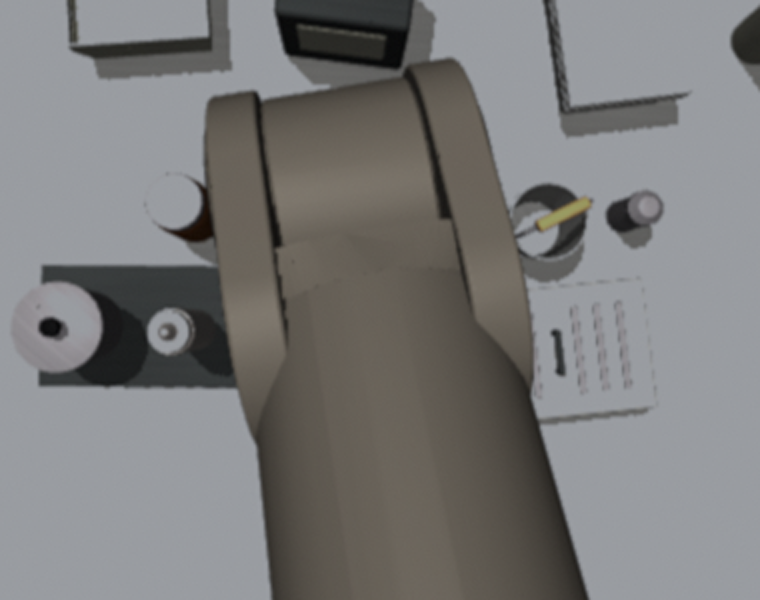

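```bash
python3 -c "
from look import *
print(job.hand_in())"
```

```text
the job is handed in; nothing more can be done
None
```

The pail now stands behind the pan and the tall bottle stands on the tray between the pots. I handed the job in at about 30 s of the 64 s. The hand-in reports no verdict, so these are my own last camera checks:

- **Pail:** it stands upright and released, about 150–154 mm from the pan's centre along the pan's x (allowed 126–168). It is about 3–5 mm off centre along the pan's y (allowed 22). The two cameras disagreed by up to about 3 mm. The visible gap to the pan is a little over 2 cm at the rim.
- **Tall bottle:** it stands upright on the tray, about 2 mm from the midpoint between the pots (allowed 15). It slid a few millimetres on the tray while I corrected a small drift just before letting go.
- **Everything else:** the jar and short bottle measured within about 2 mm of where they started. The pots, pan and shakers look unmoved in the pictures, but I did not measure them again, and the arm hid pot_b, one shaker and the short bottle from the top camera in the last look.
- **Robot:** it ended clear of everything, with the gripper open above the counter.

One move call was refused because I sent the wrong number of values. Nothing moved, and I sent it again correctly.

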